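Seat a tapered shank in a prosthetic ankle and rock it

TASK

Take the shank with the green band out of the wooden rack and set its steel cone straight into the brass taper liner inside the cup on the ankle of the prosthetic foot, pressing it fully home by feel (nobody knows how high the liner is packed) with a steady push of about 12 N (never more than 20 N). Then, keeping it held and pressed home at roughly that force, check that the ankle rocks free: tip it by the shank about 7 degrees towards the toes, hold a moment, then about 7 degrees towards the heel, hold a moment, never onto its stops at 12 degrees. Bring it back upright and let go so that the shank stays standing in the cup, and leave everything else on the bench as it was.

Things in the scene. Friction and masses are not known exactly. Their poses are not given: they have to be found in the camera images.
- foot: Skin-coloured prosthetic foot screwed to a plywood board (270 x 110 x 12 mm), which is fixed to the bench; its place and heading vary. Origin on the bench under the ankle; x points to the toes (board reaches 180 mm ahead and 90 mm behind the origin), y to the foot's left, z up. It carries the ankle and cup.
- ankle (a joint): Ankle rocker, a hinge about the foot's y axis through the ankle pin, carrying the cup: 0 = upright, positive (rad) = tipped towards the toes. Centred by a spring of 3 N m/rad, so 7 degrees (0.12 rad) takes about 0.4 N m, some 3 N sideways at the shank's grip; hard stops at +-0.21 rad (12 degrees).
- ankle_pin (a point): Centre of the ankle's hinge pin, 105 mm above the bench. Fixed to the foot, same axes as foot; the pin lies along y.
- cup_mouth (a point): Centre of the rim of the round aluminium cup, 68 mm above the ankle pin on the cup's axis; turns with the ankle, z is the cup's axis, up. Cup bore 66 mm, outside 72 mm. Inside sits a brass liner, the taper seat: hollow cone 56 mm wide at its top, 30 degree half angle. It is packed at an unmeasured height: its top lies 2 to 24 mm below the cup mouth.
- shank_green: Shank to use, loose, upright in the rack: steel cone (26 mm diameter at the lower end, 57 mm at 27 mm up, 30 degree half angle, 4 mm collar above), then an aluminium tube 28 mm in diameter from 31 to 120 mm, green band and top. 0.35 kg, varies by a third. Origin: centre of the lower end, z up the tube. Home in the liner the origin is 27 to 50 mm below the cup mouth: only the push tells when.
- shank_top (a point): Centre of the green shank's upper end, 120 mm above its origin; best gripped about 20 mm below this point.
- rack: Pale wooden block 84 x 290 x 30 mm, fixed to the bench, with three round pits 10 mm deep, 95 mm apart along its y axis (middle one at its centre). Origin at the centre of its underside. Each pit holds one upright shank whose lower end is 20 mm above the bench; which is where varies.
- shank_blue: Shank of the same tube with a blue band, and a straight plug below; does not fit. Leave alone.
- shank_orange: Shank of the same tube with an orange band, and a wide flared foot below; does not fit. Leave alone.
- hammer: Hammer lying on the bench. Leave alone.
- tin: Yellow tin, 74 mm diameter, 85 mm tall. Leave alone.
- driver: Screwdriver with a red handle lying on the bench. Leave alone.
- bumper: Black rubber ring, 48 mm diameter, 18 mm tall. Leave alone.
- wedge: Cork heel wedge 70 x 55 x 22 mm. Leave alone.
- former: White plaster block 90 x 50 x 35 mm. Leave alone.
There are look-alikes about, which are no part of the job. Leave any purple or turquoise look-alike of the shank_green alone.

How it is judged:
By the outcome, as a careful person would: the job done as asked, in the order asked, and still so for the second after the job is handed in, with the robot touching nothing.
It also fails if it takes over 72 s, if anything falls off the work surface, if the arm or the gripper's body presses on something with over 40 N, if the wrist force passes 120 N, or if a joint passes its speed limit or range.

ROBOT

A 6-joint arm with a two-finger parallel gripper is mounted at the origin on the work surface. World frame = base frame: x ahead of the robot, y to its left, z up, the work surface at z = 0. Lengths are in mm, angles in rad, forces in N, time in s.
With the tool pointing down it reaches from about 275 to 825 mm from the base axis. Payload 5.2 kg.
Tool frame: the origin (TCP) lies on the front face of the gripper's body, between the roots of the fingers; the fingertips stand 84 mm ahead of it and the grasp point (between the pads) lies 65 mm ahead of it; x points along the fingers, z is the direction in which the jaws open and shut, and the axes are right-handed (so a half turn about x gives the same grasp; the last joint's range is limited). The gripper opens to 93 mm and grips with 3 to 60 N. Pads are 15 mm wide; open, the fingers measure 128 mm over their backs; the gripper's body (75 mm by 188 mm) begins 65 mm behind the grasp point.
Start: joints at [1.018, 0.259, 1.535, -0, 1.348, -0.203], TCP at [188.469, 516.706, 302.753] pointing down, gripper open.
Joint ranges: [-3.14, 3.14], [-0.91, 2.08], [0.19, 2.58], [-1.22, 4.36], [0.22, 2.71], [-3.12, 3.12]. Speed limits (rad/s): [2.57, 2.57, 3.14, 3.14, 3.14, 3.14].

INTERFACE

Orientations are given as a unit quaternion [w, x, y, z].
In Python, from bench import r gives the robot as it stands. The module is installed in compiled form; this text tells all that it offers.
- The arm moves only by the shell command python3 -m pendant 'ROWS'. ROWS is JSON, a list of rows, each an object of numbers: "wx", "wy", "wz": the turn, a rotation vector about the tool's x, y, z in degrees; "x", "y", "z": the shift along the tool's x, y, z in cm; "fingers": the closure in counts, from 0 (fully open) to 255 (shut). A call has 1 to 5 rows; each row is the pose to reach, as a shift and turn from the pose measured when the call began, along the tool's axes at that moment; what a row does not reach only later rows make up. A row lasts 1/12 s, in which the tool goes at most 41.7 mm and 7.16 degrees, less where a joint would pass 70% of its speed; a pose out of reach is approached as far as the arm can. A call with a gripper value outside its range is refused whole. The fingers move at their own pace and stop on an object; the grip force is fixed at half the most. Time passes only in rows, so rows that repeat a pose let the fingers close. It gives the time, the measured TCP pose, the force and the opening at its end, in the units of the state.
- r.read_state(): the state, without advancing time (a new reading comes with each control period).
- r.snapshot(name): name is "scene" or "top"; returns the picture (384x512x3 uint8, blue, green, red); there is no depth.
- r.camera_info(name): a dict with "vfov" (degrees; the focal length in pixels is half the picture's height over the tangent of half this angle, whatever the lens; pixels are square), "cx", "cy" (the principal point, pixels), "distortion" ([k1, k2, p1, p2, k3] as OpenCV has them; the pictures are not rectified), "T" (4x4, takes a point from camera to world coordinates). Camera axes: x right, y up, looking along -z (the intrinsics and any distortion apply to the point x, -y, -z); pixel columns grow to the right and rows downward; lengths in mm; the calibration is good to about 2 mm. A picture is of the moment at which its call begins. camera_info takes no time and is no camera call.
- r.close_job(): hands the job in, once; it reports no verdict.
The state is a dict: "clock": time; "qpos": joint angles; "qd": joint speeds; "joint_torque": joint torques, N m; "tcp_pos": TCP position; "orientation": TCP orientation; "contact_force": force on the tool from outside, world axes, zero at the start; "moment": the same for the moment, N m; "finger_gap": finger opening in mm.
Only numpy, scipy, OpenCV 4.12 (cv2) and the standard library are available. Lean on these libraries where they do the work, as an engineer would, in place of code of your own. Each camera call takes 0.05 s, during which the arm holds its last target.

## Working session

There is one attempt and no reset: what is moved stays moved. The work goes in short steps, Python scripts to look and compute and a shell command to move; the robot and the scene stay as the last step left them, time stands still between calls to the robot, and variables do not carry over. Pictures are saved under pics/ and viewed, and the job is handed in when it is done.

```bash
mkdir -p pics; ls; python3 - <<'E'
from bench import r
import cv2
s=r.read_state(); print(s)
for n in("scene","top"):
    c=r.camera_info(n); print(n,c)
    cv2.imwrite(f"pics/{n}0.png",r.snapshot(n))
E
```

```text
pics
{'clock': 0.0, 'qpos': array([ 1.01816608e+00,  2.59328330e-01,  1.53608282e+00, -1.60660155e-05,
        1.34795140e+00, -2.02806159e-01]), 'qd': array([-1.00974884e-03,  1.57012096e-03, -2.02886694e-04, -1.87211856e-03,
        1.15033107e-03, -8.28642542e-05]), 'joint_torque': array([-2.61652305e-03, -4.37307608e+01, -2.84002590e+01,  7.14475242e-02,
        4.14634519e-02, -1.60313148e-04]), 'tcp_pos': array([188.28079556, 516.35706614, 301.92555341]), 'orientation': array([ 0.57880847, -0.40561422,  0.57995301,  0.40510785]), 'contact_force': array([-0.46688665, -0.1145458 ,  0.01743482]), 'moment': array([-0.0055871 , -0.02908454,  0.00408844]), 'finger_gap': 93.28886747491394}
scene {'vfov': 51.042689811198755, 'cx': 254.9758021139865, 'cy': 184.86461600324517, 'distortion': array([-0.11108511,  0.        ,  0.        ,  0.        ,  0.        ]), 'T': array([[ 8.75011369e-01, -2.51754960e-01,  4.13490681e-01,
         1.05924051e+03],
       [ 4.83598481e-01,  4.93532404e-01, -7.22881923e-01,
        -8.57568679e+02],
       [-2.20819402e-02,  8.32493367e-01,  5.53594781e-01,
         7.90065592e+02],
       [ 0.00000000e+00,  0.00000000e+00,  0.00000000e+00,
         1.00000000e+00]])}
top {'vfov': 53.17736126474759, 'cx': 253.85279095242726, 'cy': 198.48698594323187, 'distortion': array([0.0378964, 0.       , 0.       , 0.       , 0.       ]), 'T': array([[ 8.22004828e-03,  9.84281537e-01, -1.76415098e-01,
         3.48404894e+02],
       [-9.99945602e-01,  9.22370341e-03,  4.86987706e-03,
         3.94769977e+01],
       [ 6.42053062e-03,  1.76365471e-01,  9.84303814e-01,
         1.15585569e+03],
       [ 0.00000000e+00,  0.00000000e+00,  0.00000000e+00,
         1.00000000e+00]])}
```

View pics/scene0.png

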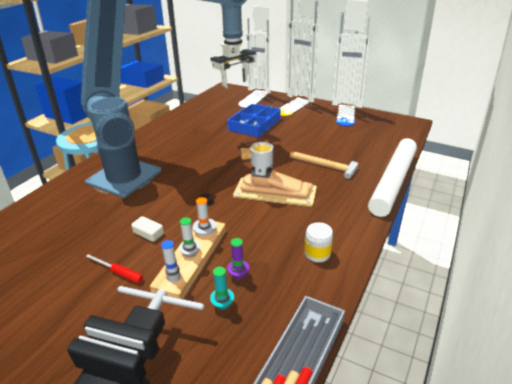

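View pics/top0.png

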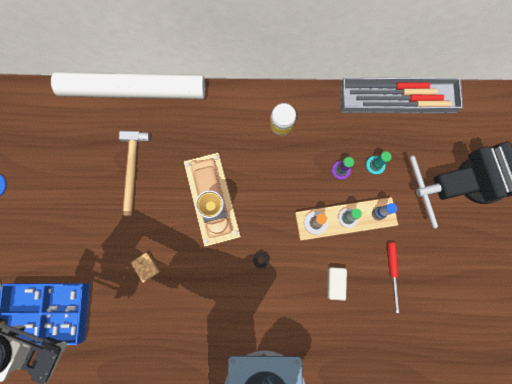

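The green shank is in the middle pit, at about (186,222) in scene and (355,213) in top. The cup is at about (262,148) in scene and (209,203) in top. Next I'll zoom in to measure.

```bash
python3 - <<'E'
import cv2
a=cv2.imread("pics/scene0.png");b=cv2.imread("pics/top0.png")
def crop(im,x0,y0,w,h,k,n):
    c=cv2.resize(im[y0:y0+h,x0:x0+w],None,fx=k,fy=k,interpolation=cv2.INTER_CUBIC)
    cv2.imwrite(n,c)
crop(a,145,190,100,75,8,"pics/s_rack.png")
crop(a,225,135,100,75,8,"pics/s_foot.png")
crop(b,290,190,110,60,7,"pics/t_rack.png")
crop(b,170,145,80,105,5,"pics/t_foot.png")
E
```

```text
(no output)
```

View pics/s_rack.png

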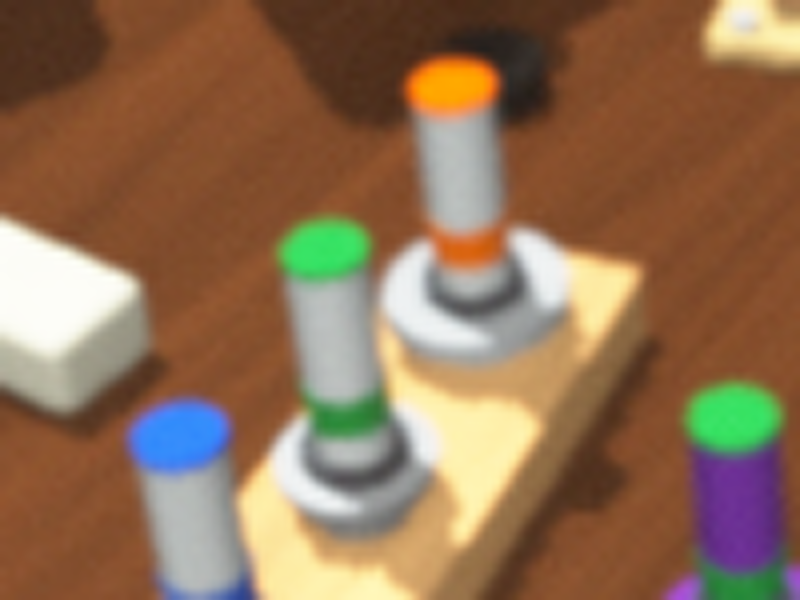

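View pics/s_foot.png

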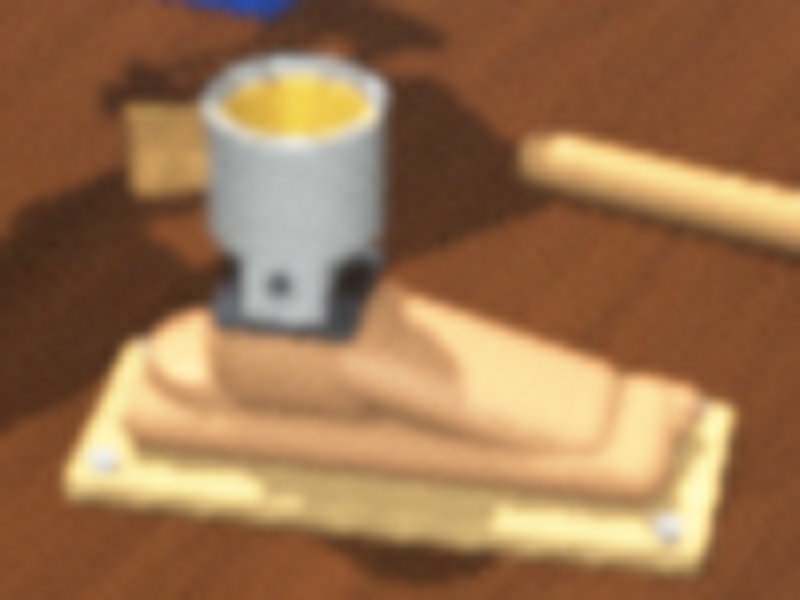

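View pics/t_rack.png

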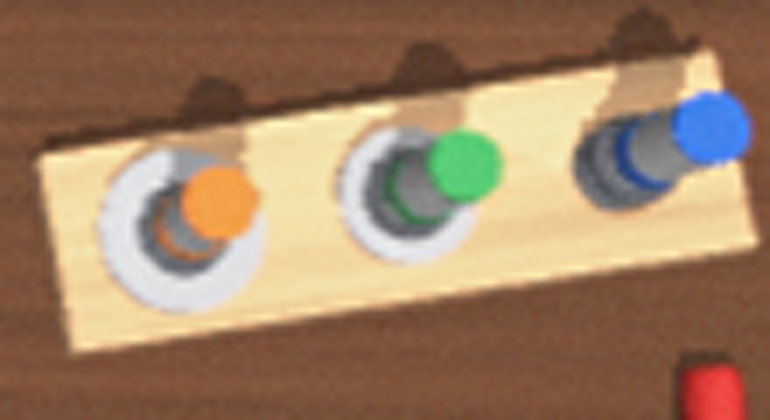

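View pics/t_foot.png

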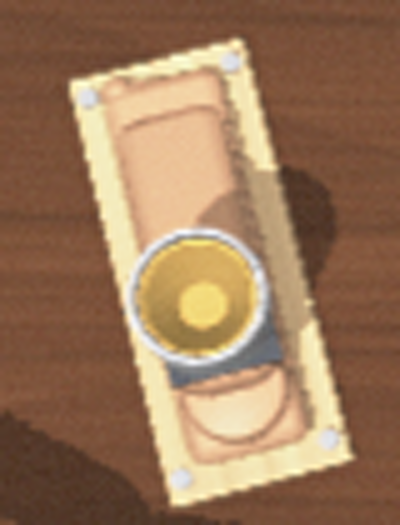

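```bash
cat > h.py <<'E'
import numpy as np, cv2, scipy.optimize as so
from bench import r
C={n:r.camera_info(n) for n in("scene","top")}
def K(n):
    c=C[n]; f=192/np.tan(np.radians(c["vfov"]/2)); return np.array([[f,0,c["cx"]],[0,f,c["cy"]],[0,0,1.]])
def proj(n,P):
    P=np.atleast_2d(P).astype(float); Ti=np.linalg.inv(C[n]["T"]); q=P@Ti[:3,:3].T+Ti[:3,3]; q=q*[1,-1,-1]
    return cv2.projectPoints(q,np.zeros(3),np.zeros(3),K(n),np.array(C[n]["distortion"]))[0][:,0]
def ray(n,p):
    u=cv2.undistortPoints(np.array([[p]],float),K(n),np.array(C[n]["distortion"]))[0,0]
    d=C[n]["T"][:3,:3]@np.array([u[0],-u[1],-1]); return C[n]["T"][:3,3],d/np.linalg.norm(d)
def onz(n,p,z):
    o,d=ray(n,p); return o+d*(z-o[2])/d[2]
def tri(ps,pt):
    f=lambda X: np.r_[proj("scene",X)[0]-ps,proj("top",X)[0]-pt]
    s=so.least_squares(f,onz("top",pt,100)); return s.x,s.fun
E
python3 - <<'E'
from h import *
a=cv2.imread("pics/scene0.png");b=cv2.imread("pics/top0.png")
def blob(im,box):
    x0,y0,x1,y1=box; h=cv2.cvtColor(im[y0:y1,x0:x1],cv2.COLOR_BGR2HSV)
    m=((h[...,0]>50)&(h[...,0]<85)&(h[...,1]>100)&(h[...,2]>185 if im is a else h[...,2]>160)).astype(np.uint8)
    n,l,st,ce=cv2.connectedComponentsWithStats(m); i=1+np.argmax(st[1:,4]); return ce[i]+[x0,y0],st[i]
ps,s1=blob(a,(175,210,200,235)); pt,s2=blob(b,(340,205,365,225)); print(ps,s1,pt,s2)
print("green top",tri(ps,pt))
cs=lambda X,Y:(225+(X+.5)/8-.5,135+(Y+.5)/8-.5)
ct=lambda X,Y:(170+(X+.5)/5-.5,145+(Y+.5)/5-.5)
print("cup",tri(cs(296,98),ct(199,297)))
F=np.array([onz("top",ct(*p),12) for p in[(70,82),(242,38),(352,458),(175,506)]]);print(F.round(1))
x=(F[0]+F[1]-F[2]-F[3]); print("foot head",np.degrees(np.arctan2(x[1],x[0])), np.linalg.norm(x)/2)
u=x/np.linalg.norm(x); print("origin",(F[2]+F[3])/2+u*90, (F[0]+F[1])/2-u*180)
cr=lambda X,Y:(290+(X+.5)/7-.5,190+(Y+.5)/7-.5)
R=np.array([onz("top",cr(*p),30) for p in[(38,155),(712,48),(757,243),(72,352)]]);print(R.round(1),R.mean(0))
y=R[0]+R[3]-R[1]-R[2];print("rack y head",np.degrees(np.arctan2(y[1],y[0])),np.linalg.norm(y)/2)
E
```

```text
[185.2        220.87272727] [ 6  8 10  7 55] [356.         213.29487179] [11  4 11 10 78]
green top (array([ 493.09264724, -238.60570952,  139.37169202]), array([-0.06146596,  0.00435549, -0.03994448, -0.04792678]))
cup (array([509.56883266, 150.1781504 , 173.60832677]), array([-0.39550598,  0.09622037, -0.1799854 , -0.27224404]))
[[668.5 250.8  12. ]
 [697.8 145.9  12. ]
 [439.   74.1  12. ]
 [409.9 178.3  12. ]]
foot head 15.575493520606956 268.5167887101555
origin [511.15611694 150.38033031  12.        ] [509.72737287 149.98207646  12.        ]
[[ 511.5  -88.4   30. ]
 [ 560.3 -375.2   30. ]
 [ 477.2 -389.3   30. ]
 [ 428.5 -101.6   30. ]] [ 494.36242847 -238.63600745   30.        ]
rack y head 99.6198749007684 291.340786705481
```

```bash
cat >> h.py <<'E'
from scipy.spatial.transform import Rotation as Ro
def st():
    s=r.read_state(); q=s["orientation"]; return s,np.array(s["tcp_pos"]),Ro.from_quat(np.r_[q[1:],q[0]])
def down(yaw):
    # tool x down, tool z (jaw) along yaw
    z=np.array([np.cos(yaw),np.sin(yaw),0]); x=np.array([0,0,-1.]); return Ro.from_matrix(np.c_[x,np.cross(z,x),z])
def go(pos,Rg):
    s,p,R=st(); d=R.inv().apply(np.array(pos)-p)/10; w=(R.inv()*Rg).as_rotvec(degrees=True)
    print("cm",d.round(3),"deg",w.round(2))
def show():
    s,p,R=st(); print(round(s["clock"],2),p.round(2),"x",R.as_matrix()[:,0].round(4),"z",R.as_matrix()[:,2].round(3),"F",s["contact_force"].round(2),"M",s["moment"].round(3),"gap",round(s["finger_gap"],1),"q",s["qpos"].round(3))
E
python3 - <<'E'
from h import *
show()
for y in (9.6,189.6): go([493.5,-238.6,255],down(np.radians(y)))
from h import proj
print(onz("top",(348,161),120),onz("top",(380,213-5),140), onz("top",(386,156),120))
E
```

```text
0.1 [188.26 516.41 302.02] x [-9.0e-04 -1.4e-03 -1.0e+00] z [ 0.343  0.939 -0.002] F [-0.16 -0.8   0.26] M [-0.003 -0.015  0.042] gap 93.2 q [ 1.018  0.259  1.536  0.     1.348 -0.203]
cm [  4.778 -54.55  -60.462] deg [ 6.036e+01 -9.000e-02  3.000e-02]
cm [  4.778 -54.55  -60.462] deg [-1.1964e+02 -3.0000e-02 -1.1000e-01]
[ 642.74645484 -227.37844777  120.        ] [ 507.79945731 -302.98836666  140.        ] [ 657.99614043 -333.51625257  120.        ]
```

```bash
python3 -m pendant '[{"x":0,"y":-54.5,"z":-60.5,"wx":60.4,"fingers":60},{"x":0,"y":-54.5,"z":-60.5,"wx":60.4,"fingers":60},{"x":0,"y":-54.5,"z":-60.5,"wx":60.4,"fingers":60},{"x":0,"y":-54.5,"z":-60.5,"wx":60.4,"fingers":60},{"x":0,"y":-54.5,"z":-60.5,"wx":60.4,"fingers":60}]'; python3 -c "
from h import *
show();go([493.5,-238.6,280],down(np.radians(9.6)))"
```

```text
0.1 [188.26 516.41 302.02] x [-9.0e-04 -1.4e-03 -1.0e+00] z [ 0.343  0.939 -0.002] F [-0.16 -0.8   0.26] M [-0.003 -0.015  0.042] gap 93.2 q [ 1.018  0.259  1.536  0.     1.348 -0.203]
cm [  2.278 -54.549 -60.466] deg [ 6.036e+01 -9.000e-02  3.000e-02]invalid input at $[0]: expected keys wx, wy, wz, x, y, z, fingers
```

```bash
python3 -m pendant '[{"x":0,"y":-54.5,"z":-60.5,"wx":60.4,"wy":0,"wz":0,"fingers":60},{"x":0,"y":-54.5,"z":-60.5,"wx":60.4,"wy":0,"wz":0,"fingers":60},{"x":0,"y":-54.5,"z":-60.5,"wx":60.4,"wy":0,"wz":0,"fingers":60},{"x":0,"y":-54.5,"z":-60.5,"wx":60.4,"wy":0,"wz":0,"fingers":60},{"x":0,"y":-54.5,"z":-60.5,"wx":60.4,"wy":0,"wz":0,"fingers":60}]'; python3 -c "
from h import *
show();go([493.5,-238.6,280],down(np.radians(9.6)))"
```

```text
clock: 0.52
tcp_pos: [266.2, 321.7, 302.4]
orientation: [0.676, -0.206, 0.677, 0.205]
contact_force: [1.2, -0.7, -0.9]
finger_gap: 71.3
0.52 [266.18 321.72 302.35] x [-8.0e-04 -1.4e-03 -1.0e+00] z [ 0.83   0.557 -0.001] F [ 1.2  -0.68 -0.94] M [-0.043 -0.045 -0.045] gap 71.3 q [ 6.120e-01  1.600e-02  1.823e+00 -1.000e-03  1.304e+00  2.100e-02]
cm [  2.298 -59.193 -12.338] deg [24.26 -0.07  0.06]
```

```bash
python3 -m pendant '[{"x":0,"y":-59.2,"z":-12.3,"wx":24.3,"wy":0,"wz":0,"fingers":60},{"x":0,"y":-59.2,"z":-12.3,"wx":24.3,"wy":0,"wz":0,"fingers":60},{"x":0,"y":-59.2,"z":-12.3,"wx":24.3,"wy":0,"wz":0,"fingers":60},{"x":0,"y":-59.2,"z":-12.3,"wx":24.3,"wy":0,"wz":0,"fingers":60},{"x":0,"y":-59.2,"z":-12.3,"wx":24.3,"wy":0,"wz":0,"fingers":60}]'; python3 -c "
from h import *
show();go([493.5,-238.6,280],down(np.radians(9.6)))"
```

```text
clock: 0.93
tcp_pos: [344.4, 128.5, 302.8]
orientation: [0.705, -0.058, 0.705, 0.057]
contact_force: [-0.5, 0.6, 0.1]
finger_gap: 71.4
0.93 [344.42 128.5  302.84] x [-4.0e-04 -1.3e-03 -1.0e+00] z [ 0.987  0.163 -0.001] F [-0.53  0.55  0.11] M [-0.04  -0.009  0.005] gap 71.4 q [ 5.200e-02 -8.400e-02  1.917e+00 -1.000e-03  1.309e+00 -1.120e-01]
cm [  2.327 -38.648   8.718] deg [-0.21 -0.04  0.07]
```

```bash
python3 -m pendant '[{"x":0,"y":-38.6,"z":8.7,"wx":0,"wy":0,"wz":0,"fingers":60},{"x":0,"y":-38.6,"z":8.7,"wx":0,"wy":0,"wz":0,"fingers":60},{"x":0,"y":-38.6,"z":8.7,"wx":0,"wy":0,"wz":0,"fingers":60},{"x":0,"y":-38.6,"z":8.7,"wx":0,"wy":0,"wz":0,"fingers":60},{"x":0,"y":-38.6,"z":8.7,"wx":0,"wy":0,"wz":0,"fingers":60}]'; python3 -c "
from h import *
show();go([493.5,-238.6,280],down(np.radians(9.6)))"
```

```text
clock: 1.35
tcp_pos: [422.5, -65.0, 302.9]
orientation: [0.705, -0.058, 0.705, 0.057]
contact_force: [1.0, 1.6, 0.2]
finger_gap: 71.2
1.35 [422.54 -64.96 302.95] x [-5.0e-04 -1.1e-03 -1.0e+00] z [ 0.987  0.163 -0.001] F [0.99 1.63 0.21] M [-0.034  0.004 -0.011] gap 71.2 q [-4.140e-01  3.400e-02  1.803e+00 -1.000e-03  1.305e+00 -5.770e-01]
cm [  2.31  -18.284   4.18 ] deg [-0.24 -0.04  0.06]
```

```bash
python3 -m pendant '[{"x":0,"y":-18.3,"z":4.2,"wx":0,"wy":0,"wz":0,"fingers":60},{"x":0,"y":-18.3,"z":4.2,"wx":0,"wy":0,"wz":0,"fingers":60},{"x":0,"y":-18.3,"z":4.2,"wx":0,"wy":0,"wz":0,"fingers":60},{"x":0,"y":-18.3,"z":4.2,"wx":0,"wy":0,"wz":0,"fingers":60},{"x":1,"y":-18.3,"z":4.2,"wx":0,"wy":0,"wz":0,"fingers":60}]'; python3 -c "
from h import *
show();go([493.5,-238.6,185],down(np.radians(9.6)))"
```

```text
clock: 1.77
tcp_pos: [495.2, -243.5, 294.0]
orientation: [0.706, -0.058, 0.704, 0.055]
contact_force: [-0.3, -0.4, 0.9]
finger_gap: 71.0
1.77 [ 495.25 -243.47  294.03] x [ 0.0024 -0.0044 -1.    ] z [0.987 0.16  0.002] F [-0.28 -0.4   0.9 ] M [-0.092  0.03   0.003] gap 71.0 q [-0.658  0.266  1.547 -0.002  1.324 -0.819]
cm [10.9    0.56  -0.113] deg [-0.38  0.09  0.27]
```

```bash
python3 -m pendant '[{"x":2,"y":0.5,"z":-0.1,"wx":-0.4,"wy":0.1,"wz":0.3,"fingers":60},{"x":4,"y":0.5,"z":-0.1,"wx":-0.4,"wy":0.1,"wz":0.3,"fingers":60},{"x":6,"y":0.5,"z":-0.1,"wx":-0.4,"wy":0.1,"wz":0.3,"fingers":60},{"x":6,"y":0.5,"z":-0.1,"wx":-0.4,"wy":0.1,"wz":0.3,"fingers":60},{"x":6,"y":0.5,"z":-0.1,"wx":-0.4,"wy":0.1,"wz":0.3,"fingers":60}]'; python3 -c "
from h import *
show();go([493.5,-238.6,185],down(np.radians(9.6)))
a=r.snapshot('scene')[150:285,120:300];cv2.imwrite('pics/s1.png',cv2.resize(a,None,fx=4,fy=4,interpolation=cv2.INTER_CUBIC))
a=r.snapshot('top')[150:270,280:430];cv2.imwrite('pics/t1.png',cv2.resize(a,None,fx=4,fy=4,interpolation=cv2.INTER_CUBIC))"
```

```text
clock: 2.18
tcp_pos: [493.0, -238.6, 233.0]
orientation: [0.704, -0.058, 0.706, 0.06]
contact_force: [-0.1, -0.4, 0.1]
finger_gap: 71.2
2.18 [ 493.02 -238.57  233.  ] x [-0.0028  0.0025 -1.    ] z [ 0.986  0.167 -0.002] F [-0.06 -0.36  0.14] M [-0.032  0.108 -0.02 ] gap 71.2 q [-0.655  0.313  1.639  0.     1.193 -0.823]
cm [ 4.8   -0.025  0.058] deg [ 0.02 -0.13 -0.17]
```

View pics/s1.png

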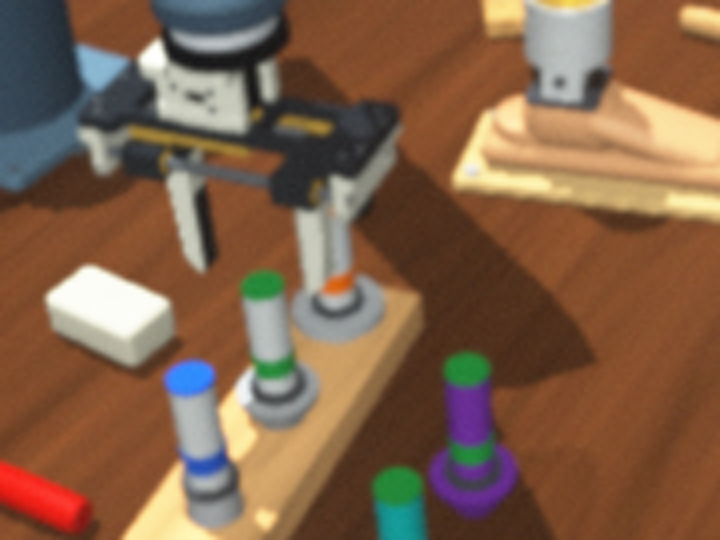

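View pics/t1.png

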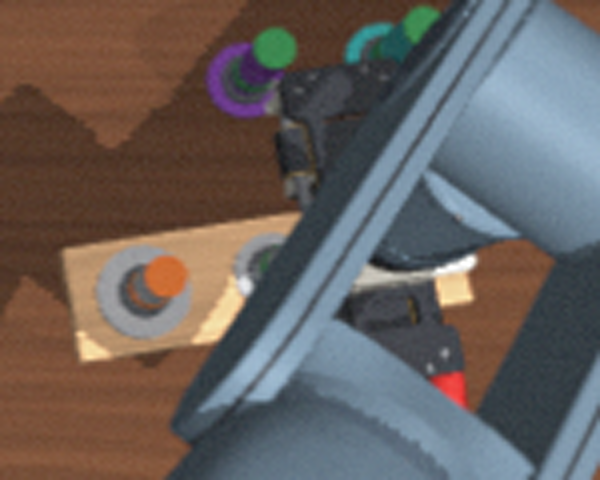

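Scene view: the fingertips at (203,265) and (315,290) straddle the green top at (263,283), and the neighbouring shanks are clear. I'll descend.

```bash
python3 -m pendant '[{"x":2,"y":0,"z":0.05,"wx":0,"wy":-0.1,"wz":-0.2,"fingers":60},{"x":4,"y":0,"z":0.05,"wx":0,"wy":-0.1,"wz":-0.2,"fingers":60},{"x":4.8,"y":0,"z":0.05,"wx":0,"wy":-0.1,"wz":-0.2,"fingers":60},{"x":4.8,"y":0,"z":0.05,"wx":0,"wy":-0.1,"wz":-0.2,"fingers":60},{"x":4.8,"y":0,"z":0.05,"wx":0,"wy":-0.1,"wz":-0.2,"fingers":60}]'; python3 -c "
from h import *
show();go([493.5,-238.6,185],down(np.radians(9.6)))"
```

```text
clock: 2.7
tcp_pos: [495.0, -239.2, 188.0]
orientation: [0.706, -0.061, 0.703, 0.058]
contact_force: [-0.1, -0.2, 0.6]
finger_gap: 71.4
2.7 [ 494.96 -239.19  188.  ] x [ 0.0039 -0.004  -1.    ] z [0.986 0.168 0.003] F [-0.09 -0.16  0.55] M [-0.089  0.023  0.021] gap 71.4 q [-6.530e-01  3.590e-01  1.695e+00 -1.000e-03  1.082e+00 -8.210e-01]
cm [ 0.299  0.084 -0.135] deg [0.05 0.18 0.26]
```

```bash
python3 -m pendant '[{"x":0.3,"y":0.05,"z":-0.1,"wx":0,"wy":0.1,"wz":0.2,"fingers":60},{"x":0.3,"y":0.05,"z":-0.1,"wx":0,"wy":0.1,"wz":0.2,"fingers":60},{"x":0.3,"y":0.05,"z":-0.1,"wx":0,"wy":0.1,"wz":0.2,"fingers":60}]'; python3 -c "
from h import *
show();go([493.5,-238.6,185],down(np.radians(9.6)))"
python3 -m pendant '[{"x":0,"y":0,"z":0,"wx":0,"wy":0,"wz":0,"fingers":60},{"x":0,"y":0,"z":0,"wx":0,"wy":0,"wz":0,"fingers":60}]'; python3 -c "
from h import *
show();go([493.5,-238.6,185],down(np.radians(9.6)))"
```

```text
clock: 2.95
tcp_pos: [494.2, -239.1, 185.9]
orientation: [0.706, -0.06, 0.704, 0.059]
contact_force: [-0.5, -1.3, -0.3]
finger_gap: 71.5
2.95 [ 494.23 -239.14  185.86] x [ 0.0027 -0.0017 -1.    ] z [0.986 0.168 0.002] F [-0.46 -1.3  -0.35] M [-0.049  0.068  0.007] gap 71.5 q [-0.654  0.361  1.698  0.     1.079 -0.823]
cm [ 0.086  0.066 -0.063] deg [0.05 0.14 0.12]
clock: 3.12
tcp_pos: [494.5, -239.4, 186.5]
orientation: [0.706, -0.06, 0.703, 0.059]
contact_force: [0.6, -0.4, 0.7]
finger_gap: 71.0
3.12 [ 494.49 -239.37  186.49] x [ 0.0037 -0.0024 -1.    ] z [0.986 0.168 0.003] F [ 0.57 -0.45  0.73] M [-0.075  0.077  0.004] gap 71.0 q [-0.654  0.361  1.697  0.     1.08  -0.823]
cm [ 0.149  0.093 -0.085] deg [0.05 0.19 0.17]
```

```bash
python3 -m pendant '[{"x":0.15,"y":0.09,"z":-0.1,"wx":0,"wy":0.2,"wz":0.2,"fingers":60},{"x":0.15,"y":0.09,"z":-0.1,"wx":0,"wy":0.2,"wz":0.2,"fingers":100},{"x":0.15,"y":0.09,"z":-0.1,"wx":0,"wy":0.2,"wz":0.2,"fingers":130},{"x":0.15,"y":0.09,"z":-0.1,"wx":0,"wy":0.2,"wz":0.2,"fingers":160},{"x":0.15,"y":0.09,"z":-0.1,"wx":0,"wy":0.2,"wz":0.2,"fingers":160}]'; python3 -c "
from h import *
show();go([493.5,-238.6,185],down(np.radians(9.6)))"
```

```text
clock: 3.53
tcp_pos: [493.4, -238.6, 184.9]
orientation: [0.704, -0.059, 0.705, 0.06]
contact_force: [-0.4, -0.3, 0.7]
finger_gap: 49.3
3.53 [ 493.36 -238.62  184.93] x [-4.e-04  5.e-04 -1.e+00] z [ 0.986  0.168 -0.   ] F [-0.35 -0.28  0.74] M [-0.039  0.086  0.033] gap 49.3 q [-0.654  0.363  1.699  0.     1.081 -0.823]
cm [-0.007 -0.     0.014] deg [ 0.05 -0.02 -0.03]
```

Well centred and upright. Closing now.

```bash
python3 -m pendant '[{"x":0,"y":0,"z":0,"wx":0,"wy":0,"wz":0,"fingers":230},{"x":0,"y":0,"z":0,"wx":0,"wy":0,"wz":0,"fingers":255},{"x":0,"y":0,"z":0,"wx":0,"wy":0,"wz":0,"fingers":255},{"x":0,"y":0,"z":0,"wx":0,"wy":0,"wz":0,"fingers":255},{"x":0,"y":0,"z":0,"wx":0,"wy":0,"wz":0,"fingers":255}]'; python3 -c "
from h import *
show()"
python3 -m pendant '[{"x":0,"y":0,"z":0,"wx":0,"wy":0,"wz":0,"fingers":255},{"x":0,"y":0,"z":0,"wx":0,"wy":0,"wz":0,"fingers":255},{"x":0,"y":0,"z":0,"wx":0,"wy":0,"wz":0,"fingers":255}]'; python3 -c "
from h import *
show()"
```

```text
clock: 3.95
tcp_pos: [493.3, -238.6, 184.8]
orientation: [0.704, -0.059, 0.705, 0.06]
contact_force: [0.3, -0.0, 0.6]
finger_gap: 27.4
3.95 [ 493.27 -238.63  184.85] x [-7.e-04  6.e-04 -1.e+00] z [ 0.986  0.168 -0.001] F [ 0.3  -0.01  0.56] M [-0.11   0.148 -0.04 ] gap 27.4 q [-0.654  0.363  1.699  0.     1.081 -0.823]
clock: 4.2
tcp_pos: [493.3, -238.7, 184.9]
orientation: [0.704, -0.059, 0.705, 0.06]
contact_force: [-0.1, -0.1, -0.4]
finger_gap: 27.6
4.2 [ 493.26 -238.65  184.88] x [-6.e-04  6.e-04 -1.e+00] z [ 0.986  0.168 -0.001] F [-0.14 -0.08 -0.39] M [-0.098  0.089  0.019] gap 27.6 q [-0.654  0.363  1.699  0.     1.081 -0.823]
```

```bash
python3 -m pendant '[{"x":-0.7,"y":0,"z":0,"wx":0,"wy":0,"wz":0,"fingers":255},{"x":-1.4,"y":0,"z":0,"wx":0,"wy":0,"wz":0,"fingers":255},{"x":-2.4,"y":0,"z":0,"wx":0,"wy":0,"wz":0,"fingers":255},{"x":-4,"y":0,"z":0,"wx":0,"wy":0,"wz":0,"fingers":255},{"x":-5,"y":0,"z":0,"wx":0,"wy":0,"wz":0,"fingers":255}]'; python3 -c "
from h import *
show(); go([493.5,-238.6,382],down(np.radians(9.6)))
cv2.imwrite('pics/s2.png',cv2.resize(r.snapshot('scene')[120:285,120:320],None,fx=4,fy=3.6))"
```

```text
clock: 4.62
tcp_pos: [493.6, -238.8, 236.7]
orientation: [0.705, -0.06, 0.704, 0.059]
contact_force: [-0.3, -1.0, -4.0]
finger_gap: 27.9
4.62 [ 493.61 -238.84  236.72] x [ 5.e-04 -3.e-04 -1.e+00] z [0.986 0.168 0.   ] F [-0.26 -1.04 -3.98] M [-0.127  0.038  0.008] gap 27.9 q [-0.654  0.309  1.636  0.     1.197 -0.823]
cm [-1.4528e+01  2.0000e-02 -1.0000e-03] deg [0.05 0.02 0.02]
```

View pics/s2.png

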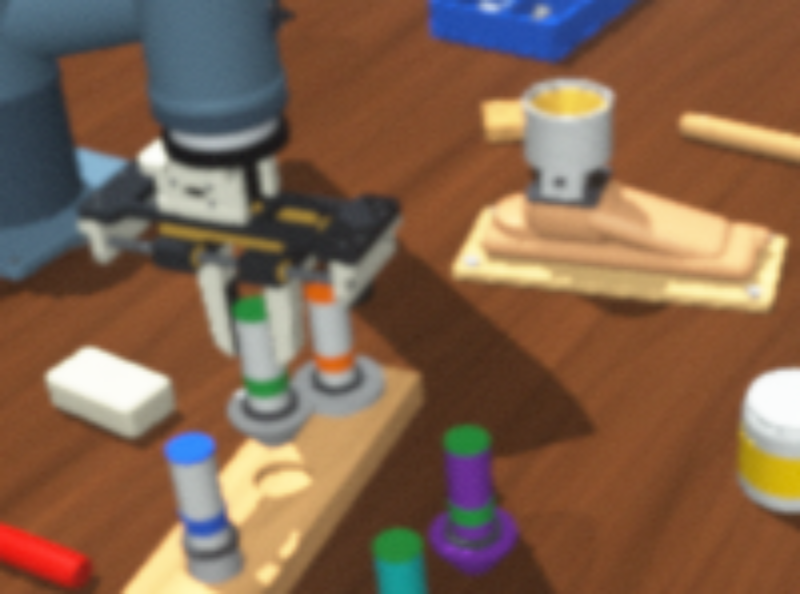

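```bash
python3 -m pendant '[{"x":-2,"y":0,"z":0,"wx":0,"wy":0,"wz":0,"fingers":255},{"x":-5,"y":0,"z":0,"wx":0,"wy":0,"wz":0,"fingers":255},{"x":-8,"y":0,"z":0,"wx":0,"wy":0,"wz":0,"fingers":255},{"x":-12,"y":0,"z":0,"wx":0,"wy":0,"wz":0,"fingers":255},{"x":-14.5,"y":0,"z":0,"wx":0,"wy":0,"wz":0,"fingers":255}]'; python3 -c "
from h import *
show(); go([510,150.2,382],down(np.radians(15.6)))"
```

```text
clock: 5.08
tcp_pos: [494.1, -239.1, 387.6]
orientation: [0.707, -0.061, 0.702, 0.058]
contact_force: [0.6, 0.1, -3.2]
finger_gap: 27.5
5.08 [ 494.11 -239.14  387.56] x [ 0.0066 -0.0049 -1.    ] z [0.986 0.168 0.006] F [ 0.63  0.07 -3.23] M [-0.164 -0.1    0.033] gap 27.5 q [-0.654  0.21   1.393  0.     1.53  -0.823]
cm [ 0.375 38.118  8.097] deg [-5.94  0.31  0.36]
```

```bash
python3 -m pendant '[{"x":0.1,"y":2,"z":0.4,"wx":-1,"wy":0.3,"wz":0.3,"fingers":255},{"x":0.1,"y":5,"z":1,"wx":-2,"wy":0.3,"wz":0.3,"fingers":255},{"x":0.1,"y":8.5,"z":1.8,"wx":-3,"wy":0.3,"wz":0.3,"fingers":255},{"x":0.1,"y":12,"z":2.5,"wx":-4,"wy":0.3,"wz":0.3,"fingers":255},{"x":0.1,"y":15.5,"z":3.3,"wx":-5,"wy":0.3,"wz":0.3,"fingers":255}]'; python3 -c "
from h import *
show(); go([510,150.2,382],down(np.radians(15.6)))"
```

```text
clock: 5.5
tcp_pos: [500.1, -79.4, 385.9]
orientation: [0.701, -0.091, 0.701, 0.09]
contact_force: [0.6, -0.7, -4.4]
finger_gap: 27.5
5.5 [500.12 -79.43 385.92] x [ 5.e-04 -9.e-04 -1.e+00] z [0.967 0.253 0.   ] F [ 0.63 -0.67 -4.42] M [ 0.007 -0.026  0.058] gap 27.5 q [-3.780e-01  1.350e-01  1.489e+00 -1.000e-03  1.517e+00 -6.330e-01]
cm [ 0.372 21.967  6.765] deg [-0.95  0.01  0.06]
```

```bash
python3 -m pendant '[{"x":0.1,"y":3.5,"z":1.1,"wx":-0.9,"wy":0,"wz":0,"fingers":255},{"x":0.1,"y":7,"z":2.2,"wx":-0.9,"wy":0,"wz":0,"fingers":255},{"x":0.2,"y":10.5,"z":3.3,"wx":-0.9,"wy":0,"wz":0,"fingers":255},{"x":0.3,"y":14,"z":4.3,"wx":-0.9,"wy":0,"wz":0,"fingers":255},{"x":0.3,"y":17,"z":5.3,"wx":-0.9,"wy":0,"wz":0,"fingers":255}]'; python3 -c "
from h import *
show(); go([510,150.2,382],down(np.radians(15.6)))"
```

```text
clock: 5.92
tcp_pos: [507.6, 100.8, 382.8]
orientation: [0.701, -0.096, 0.7, 0.096]
contact_force: [-0.2, -0.1, -4.1]
finger_gap: 27.2
5.92 [507.59 100.84 382.79] x [ 4.e-04 -2.e-04 -1.e+00] z [0.963 0.269 0.   ] F [-0.24 -0.13 -4.08] M [-0.072  0.018  0.007] gap 27.2 q [-0.02   0.157  1.47  -0.     1.514 -0.292]
cm [0.078 4.689 1.559] deg [-0.01  0.02  0.02]
```

```bash
python3 -m pendant '[{"x":0,"y":2.5,"z":0.8,"wx":0,"wy":0,"wz":0,"fingers":255},{"x":0,"y":4,"z":1.3,"wx":0,"wy":0,"wz":0,"fingers":255},{"x":0,"y":4.7,"z":1.6,"wx":0,"wy":0,"wz":0,"fingers":255},{"x":0,"y":4.7,"z":1.6,"wx":0,"wy":0,"wz":0,"fingers":255},{"x":0,"y":4.7,"z":1.6,"wx":0,"wy":0,"wz":0,"fingers":255}]'; python3 -c "
from h import *
show(); go([510,150.2,382],down(np.radians(15.6)))
for n in('scene','top'): 
  im=r.snapshot(n);cv2.imwrite(f'pics/{n}3.png',im)
a=cv2.imread('pics/scene3.png')[80:215,190:350];cv2.imwrite('pics/s3.png',cv2.resize(a,None,fx=4.4,fy=4.4,interpolation=cv2.INTER_CUBIC))
a=cv2.imread('pics/top3.png')[130:260,150:310];cv2.imwrite('pics/t3.png',cv2.resize(a,None,fx=4.4,fy=4.4,interpolation=cv2.INTER_CUBIC))
"
```

```text
clock: 6.33
tcp_pos: [510.4, 150.0, 382.6]
orientation: [0.701, -0.097, 0.701, 0.096]
contact_force: [-0.8, -0.2, -4.1]
finger_gap: 27.8
6.33 [510.38 149.96 382.65] x [ 2.0e-04 -1.2e-03 -1.0e+00] z [ 0.963  0.269 -0.   ] F [-0.81 -0.19 -4.12] M [-0.092  0.053  0.054] gap 27.8 q [ 7.700e-02  1.840e-01  1.437e+00 -1.000e-03  1.520e+00 -1.960e-01]
cm [ 0.065  0.033 -0.03 ] deg [ 0.02 -0.01  0.07]
```

View pics/s3.png

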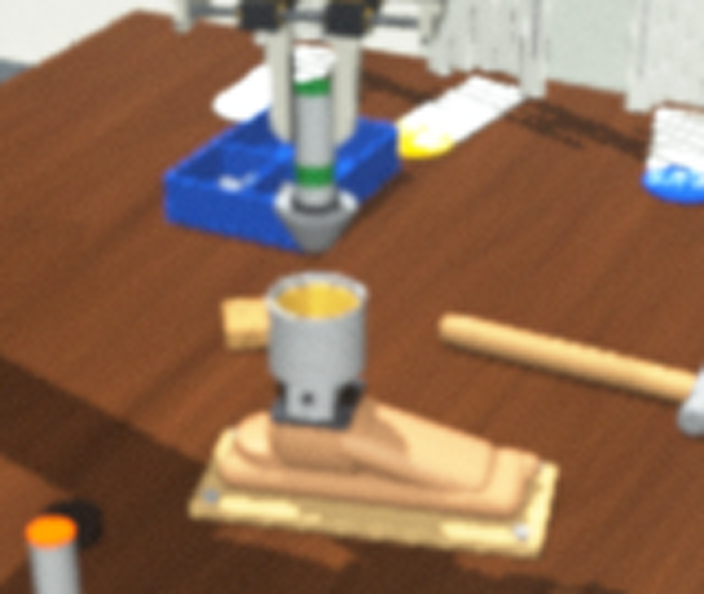

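View pics/t3.png

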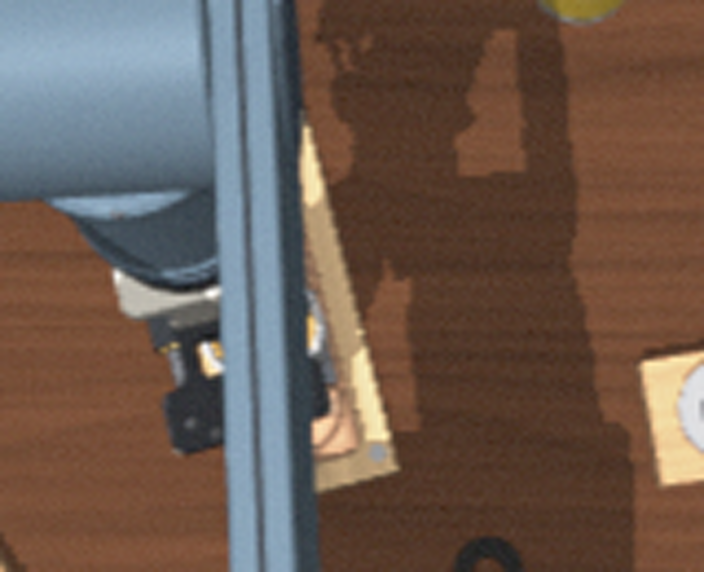

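```bash
python3 - <<'E'
from h import *
im=cv2.imread('pics/scene3.png')
im=cv2.resize(im[80:215,190:350],None,fx=5,fy=5,interpolation=cv2.INTER_CUBIC)
def circ(c,rad,col):
    t=np.linspace(0,2*np.pi,60); P=np.c_[c[0]+rad*np.cos(t),c[1]+rad*np.sin(t),0*t+c[2]]
    p=((proj("scene",P)-[190,80]+.5)*5-.5); cv2.polylines(im,[np.round(p*8).astype(int).reshape(-1,1,2)],True,col,1,cv2.LINE_AA,3)
s,p,R=st(); o=p+R.apply([165,0,0]); print(o)
for h,rad in((0,13),(27,28.5),(31,28.5),(120,14),(31,14)): circ(o+[0,0,h],rad,(0,0,255))
circ([510,150.2,173],36,(255,0,0)); circ([510,150.2,173],33,(255,0,0))
cv2.imwrite("pics/ov3.png",im)
E
```

```text
[510.55273687 149.01770541 217.71137627]
```

View pics/ov3.png

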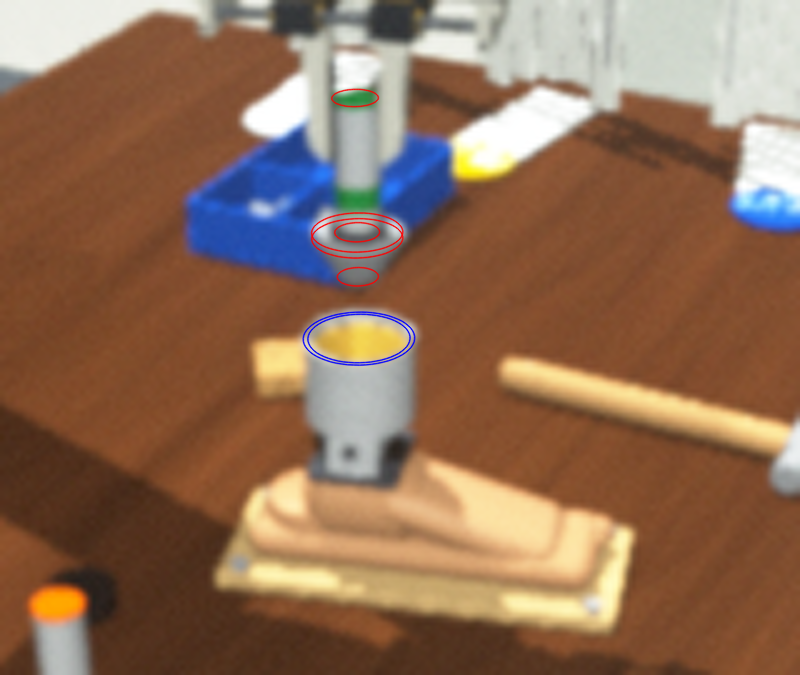

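The overlay matches the shank and the rim to within about a pixel. I'll descend to just above the earliest possible contact, at TCP z of about 322.

```bash
python3 -m pendant '[{"x":1.5,"y":0.03,"z":-0.03,"wx":0,"wy":0,"wz":0.05,"fingers":255},{"x":3,"y":0.03,"z":-0.03,"wx":0,"wy":0,"wz":0.05,"fingers":255},{"x":4.5,"y":0.03,"z":-0.03,"wx":0,"wy":0,"wz":0.05,"fingers":255},{"x":5.6,"y":0.03,"z":-0.03,"wx":0,"wy":0,"wz":0.05,"fingers":255},{"x":6,"y":0.03,"z":-0.03,"wx":0,"wy":0,"wz":0.05,"fingers":255}]'; python3 -c "
from h import *
show(); go([510,150.2,322],down(np.radians(15.6)))"; python3 -m pendant '[{"x":0,"y":0,"z":0,"wx":0,"wy":0,"wz":0,"fingers":255},{"x":0,"y":0,"z":0,"wx":0,"wy":0,"wz":0,"fingers":255},{"x":0,"y":0,"z":0,"wx":0,"wy":0,"wz":0,"fingers":255}]'; python3 -c "
from h import *
show(); go([510,150.2,322],down(np.radians(15.6)))"
```

```text
clock: 6.85
tcp_pos: [509.5, 147.8, 320.8]
orientation: [0.7, -0.095, 0.702, 0.095]
contact_force: [0.3, -0.2, -4.6]
finger_gap: 27.6
6.85 [509.55 147.79 320.84] x [-3.3e-03 -8.0e-04 -1.0e+00] z [ 0.964  0.266 -0.003] F [ 0.34 -0.18 -4.63] M [-0.087  0.059  0.038] gap 27.6 q [ 7.200e-02  2.140e-01  1.549e+00 -1.000e-03  1.382e+00 -1.960e-01]
cm [-0.117  0.221  0.107] deg [-0.2  -0.19 -0.01]
clock: 7.1
tcp_pos: [510.0, 147.3, 321.7]
orientation: [0.7, -0.095, 0.701, 0.094]
contact_force: [-0.7, -0.0, -4.2]
finger_gap: 27.3
7.1 [510.   147.28 321.66] x [-2.e-03 -8.e-04 -1.e+00] z [ 0.964  0.265 -0.002] F [-0.69 -0.01 -4.17] M [-0.072  0.046 -0.053] gap 27.3 q [ 7.100e-02  2.130e-01  1.548e+00 -1.000e-03  1.383e+00 -1.970e-01]
cm [-0.035  0.282  0.077] deg [-0.25 -0.12  0.01]
```

```bash
python3 -m pendant '[{"x":0,"y":0.28,"z":0.08,"wx":-0.25,"wy":-0.1,"wz":0,"fingers":255},{"x":0,"y":0.28,"z":0.08,"wx":-0.25,"wy":-0.1,"wz":0,"fingers":255},{"x":0,"y":0.28,"z":0.08,"wx":-0.25,"wy":-0.1,"wz":0,"fingers":255},{"x":0,"y":0.28,"z":0.08,"wx":-0.25,"wy":-0.1,"wz":0,"fingers":255}]'; python3 -c "
from h import *
show(); go([510,150.2,313],down(np.radians(15.6)))"
```

```text
clock: 7.43
tcp_pos: [510.1, 150.3, 322.0]
orientation: [0.701, -0.096, 0.7, 0.096]
contact_force: [0.3, 0.7, -3.6]
finger_gap: 27.9
7.43 [510.09 150.32 322.02] x [ 4.e-04 -3.e-04 -1.e+00] z [0.963 0.269 0.   ] F [ 0.31  0.67 -3.64] M [-0.042  0.001  0.009] gap 27.9 q [ 0.077  0.213  1.547 -0.     1.381 -0.196]
cm [ 0.902 -0.009 -0.012] deg [0.02 0.02 0.02]
```

```bash
python3 -m pendant '[{"x":0.2,"y":0,"z":0,"wx":0,"wy":0,"wz":0,"fingers":255},{"x":0.4,"y":0,"z":0,"wx":0,"wy":0,"wz":0,"fingers":255},{"x":0.6,"y":0,"z":0,"wx":0,"wy":0,"wz":0,"fingers":255},{"x":0.6,"y":0,"z":0,"wx":0,"wy":0,"wz":0,"fingers":255}]'; python3 -c "
from h import *
show(); go([510,150.2,313],down(np.radians(15.6)))"
python3 -m pendant '[{"x":0.05,"y":0,"z":0,"wx":0,"wy":0,"wz":0,"fingers":255},{"x":0.1,"y":0,"z":0,"wx":0,"wy":0,"wz":0,"fingers":255},{"x":0.15,"y":0,"z":0,"wx":0,"wy":0,"wz":0,"fingers":255}]'; python3 -c "
from h import *
show(); go([510,150.2,311],down(np.radians(15.6)))"
```

```text
clock: 7.77
tcp_pos: [509.8, 150.3, 315.4]
orientation: [0.7, -0.096, 0.701, 0.096]
contact_force: [0.1, -0.0, -4.5]
finger_gap: 27.7
7.77 [509.82 150.32 315.35] x [-8.e-04 -4.e-04 -1.e+00] z [ 0.963  0.269 -0.001] F [ 0.06 -0.03 -4.51] M [-0.057  0.046  0.008] gap 27.7 q [ 0.077  0.217  1.558 -0.     1.367 -0.196]
cm [ 0.235 -0.016  0.014] deg [ 0.02 -0.05  0.01]
clock: 8.02
tcp_pos: [509.8, 150.3, 313.7]
orientation: [0.7, -0.096, 0.701, 0.096]
contact_force: [-0.0, -0.0, -5.1]
finger_gap: 27.4
8.02 [509.8  150.32 313.74] x [-9.e-04 -4.e-04 -1.e+00] z [ 0.963  0.269 -0.001] F [-0.03 -0.03 -5.11] M [-0.017  0.043 -0.012] gap 27.4 q [ 0.077  0.219  1.56  -0.     1.364 -0.196]
cm [ 0.274 -0.017  0.016] deg [ 0.02 -0.06  0.01]
```

```bash
for i in 1; do python3 -m pendant '[{"x":0.05,"y":-0.01,"z":0.01,"wx":0,"wy":0,"wz":0,"fingers":255},{"x":0.1,"y":-0.01,"z":0.01,"wx":0,"wy":0,"wz":0,"fingers":255},{"x":0.15,"y":-0.01,"z":0.01,"wx":0,"wy":0,"wz":0,"fingers":255}]'; done
python3 -c "
from h import *
show()"
python3 -m pendant '[{"x":0.05,"y":0,"z":0,"wx":0,"wy":0,"wz":0,"fingers":255},{"x":0.1,"y":0,"z":0,"wx":0,"wy":0,"wz":0,"fingers":255},{"x":0.15,"y":0,"z":0,"wx":0,"wy":0,"wz":0,"fingers":255}]'; python3 -c "
from h import *
show(); go([510,150.2,311],down(np.radians(15.6)))"
```

```text
clock: 8.27
tcp_pos: [510.0, 150.2, 312.2]
orientation: [0.7, -0.096, 0.701, 0.096]
contact_force: [-0.2, 0.3, -4.0]
finger_gap: 27.7
8.27 [509.96 150.25 312.21] x [-8.e-04 -4.e-04 -1.e+00] z [ 0.963  0.269 -0.001] F [-0.18  0.26 -3.96] M [-0.072  0.001  0.027] gap 27.7 q [ 0.077  0.22   1.563 -0.     1.36  -0.196]
clock: 8.52
tcp_pos: [509.9, 150.2, 310.7]
orientation: [0.7, -0.096, 0.701, 0.096]
contact_force: [0.5, -0.7, -4.5]
finger_gap: 27.7
8.52 [509.95 150.25 310.68] x [-8.e-04 -4.e-04 -1.e+00] z [ 0.963  0.269 -0.001] F [ 0.51 -0.74 -4.55] M [-0.046  0.046 -0.004] gap 27.7 q [ 0.077  0.221  1.565 -0.     1.357 -0.196]
cm [-0.032 -0.006  0.003] deg [ 0.02 -0.05  0.01]
```

```bash
python3 -m pendant '[{"x":0.05,"y":0,"z":0,"wx":0,"wy":0,"wz":0,"fingers":255},{"x":0.1,"y":0,"z":0,"wx":0,"wy":0,"wz":0,"fingers":255},{"x":0.15,"y":0,"z":0,"wx":0,"wy":0,"wz":0,"fingers":255},{"x":0.2,"y":0,"z":0,"wx":0,"wy":0,"wz":0,"fingers":255}]'
```

```text
clock: 8.85
tcp_pos: [510.0, 150.4, 308.8]
orientation: [0.7, -0.096, 0.701, 0.096]
contact_force: [-0.1, 1.2, -2.5]
finger_gap: 27.8
```

```bash
python3 -c "
from h import *
show()"
```

```text
8.85 [509.96 150.39 308.8 ] x [-6.e-04  0.e+00 -1.e+00] z [ 0.963  0.269 -0.001] F [-0.12  1.21 -2.51] M [0.205 0.209 0.007] gap 27.8 q [ 0.077  0.222  1.568  0.     1.352 -0.196]
```

```bash
python3 -m pendant '[{"x":0.03,"y":0.04,"z":0.01,"wx":0,"wy":0,"wz":0,"fingers":255},{"x":0.05,"y":0.06,"z":0.01,"wx":0,"wy":0,"wz":0,"fingers":255},{"x":0.05,"y":0.06,"z":0.01,"wx":0,"wy":0,"wz":0,"fingers":255}]';python3 -c "
from h import *
show()"
```

```text
clock: 9.1
tcp_pos: [509.9, 151.0, 308.2]
orientation: [0.7, -0.096, 0.701, 0.096]
contact_force: [-0.6, -0.1, -4.8]
finger_gap: 27.9
9.1 [509.88 151.03 308.25] x [-7.e-04 -1.e-04 -1.e+00] z [ 0.963  0.269 -0.001] F [-0.64 -0.06 -4.82] M [0.03  0.091 0.039] gap 27.9 q [ 0.078  0.222  1.569 -0.     1.351 -0.195]
```

Contact was lost after recentring. Continuing down.

```bash
python3 -m pendant '[{"x":0.03,"y":0,"z":0,"wx":0,"wy":0,"wz":0,"fingers":255},{"x":0.06,"y":0,"z":0,"wx":0,"wy":0,"wz":0,"fingers":255},{"x":0.08,"y":0,"z":0,"wx":0,"wy":0,"wz":0,"fingers":255},{"x":0.08,"y":0,"z":0,"wx":0,"wy":0,"wz":0,"fingers":255}]';python3 -c "
from h import *
show()"
```

```text
clock: 9.43
tcp_pos: [509.9, 151.2, 307.5]
orientation: [0.7, -0.096, 0.701, 0.096]
contact_force: [-0.6, 1.7, -2.4]
finger_gap: 27.5
9.43 [509.86 151.18 307.52] x [-6.e-04  3.e-04 -1.e+00] z [ 0.963  0.269 -0.001] F [-0.57  1.65 -2.44] M [0.183 0.151 0.063] gap 27.5 q [ 0.078  0.223  1.57   0.     1.349 -0.195]
```

```bash
python3 -m pendant '[{"x":0.02,"y":0.04,"z":0,"wx":0,"wy":0,"wz":0,"fingers":255},{"x":0.06,"y":0.08,"z":0,"wx":0,"wy":0,"wz":0,"fingers":255},{"x":0.1,"y":0.1,"z":0,"wx":0,"wy":0,"wz":0,"fingers":255},{"x":0.1,"y":0.1,"z":0,"wx":0,"wy":0,"wz":0,"fingers":255}]';python3 -c "
from h import *
show()"
```

```text
clock: 9.77
tcp_pos: [509.5, 152.1, 306.3]
orientation: [0.7, -0.096, 0.701, 0.096]
contact_force: [-0.4, 0.0, -3.7]
finger_gap: 27.4
9.77 [509.48 152.08 306.33] x [-1.e-03  1.e-04 -1.e+00] z [ 0.963  0.269 -0.001] F [-0.4   0.01 -3.7 ] M [-0.055  0.171  0.031] gap 27.4 q [ 0.08   0.224  1.572  0.     1.347 -0.193]
```

```bash
python3 -m pendant '[{"x":0.03,"y":0,"z":0,"wx":0,"wy":0,"wz":0,"fingers":255},{"x":0.06,"y":0,"z":0,"wx":0,"wy":0,"wz":0,"fingers":255},{"x":0.08,"y":0,"z":0,"wx":0,"wy":0,"wz":0,"fingers":255},{"x":0.08,"y":0,"z":0,"wx":0,"wy":0,"wz":0,"fingers":255}]';python3 -c "
from h import *
show()"
```

```text
clock: 10.1
tcp_pos: [509.6, 152.2, 305.9]
orientation: [0.7, -0.096, 0.701, 0.096]
contact_force: [-0.2, 1.2, -0.2]
finger_gap: 27.2
10.1 [509.56 152.18 305.88] x [-4.e-04  3.e-04 -1.e+00] z [ 0.963  0.269 -0.   ] F [-0.24  1.15 -0.21] M [ 0.133  0.3   -0.017] gap 27.2 q [ 0.08   0.224  1.573  0.     1.345 -0.193]
```

```bash
python3 -m pendant '[{"x":0.03,"y":0.04,"z":0.03,"wx":0,"wy":0,"wz":0,"fingers":255},{"x":0.06,"y":0.07,"z":0.06,"wx":0,"wy":0,"wz":0,"fingers":255},{"x":0.08,"y":0.07,"z":0.06,"wx":0,"wy":0,"wz":0,"fingers":255},{"x":0.08,"y":0.07,"z":0.06,"wx":0,"wy":0,"wz":0,"fingers":255}]';python3 -c "
from h import *
show()"
```

```text
clock: 10.43
tcp_pos: [510.0, 152.7, 305.7]
orientation: [0.701, -0.096, 0.701, 0.096]
contact_force: [-3.0, -1.2, 4.9]
finger_gap: 27.6
10.43 [509.95 152.73 305.74] x [ 1.e-04 -4.e-04 -1.e+00] z [ 0.963  0.269 -0.   ] F [-3.03 -1.24  4.89] M [-0.492  0.885  0.032] gap 27.6 q [ 0.082  0.225  1.572 -0.     1.345 -0.191]
```

```bash
python3 -m pendant '[{"x":0.06,"y":0,"z":-0.02,"wx":0,"wy":0,"wz":0,"fingers":255},{"x":0.07,"y":0,"z":-0.04,"wx":0,"wy":0,"wz":0,"fingers":255},{"x":0.08,"y":0,"z":-0.04,"wx":0,"wy":0,"wz":0,"fingers":255},{"x":0.08,"y":0,"z":-0.04,"wx":0,"wy":0,"wz":0,"fingers":255}]';python3 -c "
from h import *
show()"
```

```text
clock: 10.77
tcp_pos: [509.7, 152.6, 305.7]
orientation: [0.701, -0.096, 0.7, 0.096]
contact_force: [-3.2, -1.1, 6.4]
finger_gap: 27.3
10.77 [509.74 152.59 305.72] x [ 1.3e-03 -4.0e-04 -1.0e+00] z [0.963 0.269 0.001] F [-3.24 -1.12  6.42] M [-0.31  0.84 -0.04] gap 27.3 q [ 0.081  0.224  1.574 -0.     1.343 -0.191]
```

```bash
python3 -m pendant '[{"x":0.06,"y":0,"z":-0.04,"wx":0,"wy":0,"wz":0,"fingers":255},{"x":0.08,"y":0,"z":-0.08,"wx":0,"wy":0,"wz":0,"fingers":255},{"x":0.08,"y":0,"z":-0.1,"wx":0,"wy":0,"wz":0,"fingers":255},{"x":0.08,"y":0,"z":-0.1,"wx":0,"wy":0,"wz":0,"fingers":255}]';python3 -c "
from h import *
show()"
```

```text
clock: 11.1
tcp_pos: [509.2, 152.4, 305.7]
orientation: [0.702, -0.096, 0.699, 0.096]
contact_force: [-2.0, -1.0, 5.5]
finger_gap: 27.6
11.1 [509.18 152.42 305.73] x [ 0.0033  0.     -1.    ] z [0.963 0.269 0.003] F [-2.02 -0.99  5.55] M [-0.198  0.588 -0.022] gap 27.6 q [ 0.081  0.222  1.576 -0.     1.34  -0.192]
```

```bash
python3 -c "
from h import *
go([509.3,152.3,304.9],down(np.radians(15.6)))"
```

```text
cm [ 0.083 -0.015  0.008] deg [0.02 0.18 0.05]
```

```bash
python3 -m pendant '[{"x":0.08,"y":-0.01,"z":0,"wx":0,"wy":0.1,"wz":0.05,"fingers":255},{"x":0.08,"y":-0.01,"z":0,"wx":0,"wy":0.2,"wz":0.05,"fingers":255},{"x":0.09,"y":-0.01,"z":0,"wx":0,"wy":0.2,"wz":0.05,"fingers":255},{"x":0.09,"y":-0.01,"z":0,"wx":0,"wy":0.2,"wz":0.05,"fingers":255}]';python3 -c "
from h import *
show();go([509.3,152.3,304.8],down(np.radians(15.6)))"
```

```text
clock: 11.43
tcp_pos: [509.6, 152.4, 305.7]
orientation: [0.701, -0.096, 0.7, 0.096]
contact_force: [-3.0, 0.5, 6.9]
finger_gap: 27.5
11.43 [509.61 152.44 305.74] x [ 1.5e-03  2.0e-04 -1.0e+00] z [0.963 0.269 0.002] F [-3.04  0.47  6.91] M [-0.232  0.685 -0.014] gap 27.5 q [ 0.081  0.223  1.574  0.     1.343 -0.192]
cm [ 0.094 -0.005 -0.034] deg [0.02 0.09 0.01]
```

```bash
cat >> h.py <<'E'
def rock(thetas,push=1.0,P=(509.9,152.4,105.0),L=200.73,hd=15.6):
    s,p,R=st(); yax=np.array([-np.sin(np.radians(hd)),np.cos(np.radians(hd)),0])
    # current tilt
    xt=R.as_matrix()[:,0]; fx=np.array([np.cos(np.radians(hd)),np.sin(np.radians(hd)),0])
    print("now tilt",np.degrees(np.arctan2(-xt@fx,-xt[2])).round(2),"side",np.degrees(np.arcsin(-xt@yax)).round(2),"L",np.linalg.norm(p-P).round(2))
    ax=-xt; Fw=np.array(s["contact_force"])-[0,0,-4.2]; print("N axial",(Fw@ax).round(2),"lat fx",(Fw@np.cross(yax,ax)).round(2),"fy",(Fw@yax).round(2))
    for t in thetas:
        Q=Ro.from_rotvec(yax*np.radians(t)); Rg=Q*down(np.radians(hd)); g=np.array(P)+Q.apply([0,0,L-push])
        print(t,"cm",(R.inv().apply(g-p)/10).round(3),"deg",(R.inv()*Rg).as_rotvec(degrees=True).round(2))
E
python3 -m pendant '[{"x":0.1,"y":0,"z":-0.02,"wx":0,"wy":0,"wz":0,"fingers":255},{"x":0.11,"y":0,"z":-0.02,"wx":0,"wy":0,"wz":0,"fingers":255},{"x":0.11,"y":0,"z":-0.02,"wx":0,"wy":0,"wz":0,"fingers":255},{"x":0.11,"y":0,"z":-0.02,"wx":0,"wy":0,"wz":0,"fingers":255},{"x":0.11,"y":0,"z":-0.02,"wx":0,"wy":0,"wz":0,"fingers":255}]';python3 -c "
from h import *
show();rock([0,.5,1,1.5,2,2.5])"
```

```text
clock: 11.85
tcp_pos: [509.5, 152.4, 305.7]
orientation: [0.702, -0.096, 0.699, 0.096]
contact_force: [-3.9, -0.3, 8.2]
finger_gap: 27.9
11.85 [509.54 152.43 305.71] x [ 2.9e-03  4.0e-04 -1.0e+00] z [0.963 0.269 0.003] F [-3.88 -0.25  8.18] M [-0.287  0.981 -0.086] gap 27.9 q [ 0.081  0.222  1.575  0.     1.341 -0.192]
now tilt -0.17 side 0.02 L 200.71
N axial 12.4 lat fx -3.76 fy 0.8
0 cm [ 0.098 -0.013  0.034] deg [0.03 0.17 0.02]
0.5 cm [ 0.099 -0.013  0.208] deg [0.02 0.67 0.02]
1 cm [ 0.102 -0.013  0.382] deg [0.02 1.17 0.02]
1.5 cm [ 0.106 -0.013  0.556] deg [0.02 1.67 0.02]
2 cm [ 0.112 -0.013  0.731] deg [0.02 2.17 0.02]
2.5 cm [ 0.119 -0.013  0.905] deg [0.02 2.67 0.02]
```

```bash
python3 - <<'E'
from h import *
im=r.snapshot('scene'); cv2.imwrite('pics/scene4.png',im)
im=cv2.resize(im[80:215,190:350],None,fx=5,fy=5,interpolation=cv2.INTER_CUBIC)
def circ(c,rad,col):
    t=np.linspace(0,2*np.pi,60); P=np.c_[c[0]+rad*np.cos(t),c[1]+rad*np.sin(t),0*t+c[2]]
    p=((proj("scene",P)-[190,80]+.5)*5-.5); cv2.polylines(im,[np.round(p*8).astype(int).reshape(-1,1,2)],True,col,1,cv2.LINE_AA,3)
s,p,R=st(); o=p+R.apply([165,0,0])
for h,rad in((31,28.5),(120,14)): circ(o+[0,0,h],rad,(0,0,255))
circ([510,151.2,173],36,(255,0,0)); 
cv2.imwrite("pics/ov4.png",im); show()
E
```

```text
11.9 [509.55 152.45 305.7 ] x [ 3.e-03  4.e-04 -1.e+00] z [0.963 0.269 0.003] F [-3.88 -1.33  8.66] M [-0.293  0.981 -0.092] gap 27.4 q [ 0.081  0.222  1.575  0.     1.341 -0.192]
```

View pics/ov4.png

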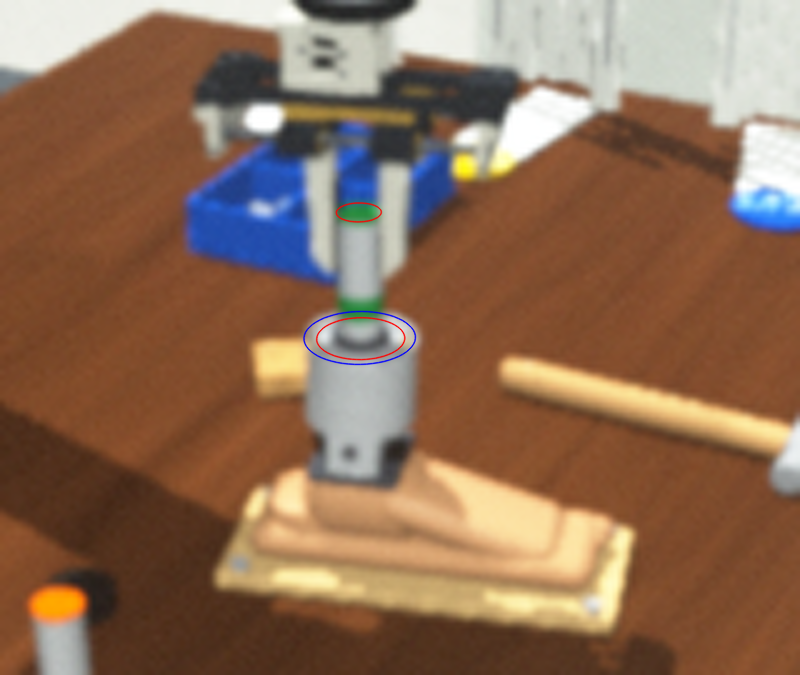

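The shank is seated upright, and the rim and top are where the model predicts. Now I'll start tipping towards the toes.

```bash
python3 -m pendant '[{"x":0.11,"y":-0.01,"z":0.15,"wx":0,"wy":0.5,"wz":0,"fingers":255},{"x":0.11,"y":-0.01,"z":0.29,"wx":0,"wy":0.9,"wz":0,"fingers":255},{"x":0.11,"y":-0.01,"z":0.43,"wx":0,"wy":1.3,"wz":0,"fingers":255},{"x":0.11,"y":-0.01,"z":0.57,"wx":0,"wy":1.7,"wz":0,"fingers":255},{"x":0.12,"y":-0.01,"z":0.73,"wx":0,"wy":2.17,"wz":0,"fingers":255}]';python3 -c "
from h import *
show();rock([1.5,2,2.5,3,3.5,4,4.5])"
```

```text
clock: 12.32
tcp_pos: [516.6, 154.4, 305.5]
orientation: [0.688, -0.098, 0.712, 0.094]
contact_force: [-3.8, -0.7, 8.5]
finger_gap: 27.4
12.32 [516.61 154.39 305.52] x [-0.0329 -0.0097 -0.9994] z [ 0.962  0.269 -0.034] F [-3.79 -0.71  8.52] M [-0.266  1.097 -0.026] gap 27.4 q [ 0.087  0.255  1.534 -0.007  1.387 -0.184]
now tilt 1.97 side 0.03 L 200.64
N axial 12.58 lat fx -4.27 fy 0.34
1.5 cm [ 0.092 -0.011 -0.174] deg [ 0.03 -0.47  0.03]
2 cm [ 0.091 -0.011  0.001] deg [0.03 0.03 0.03]
2.5 cm [ 0.092 -0.012  0.175] deg [0.03 0.53 0.03]
3 cm [ 0.094 -0.012  0.349] deg [0.03 1.03 0.03]
3.5 cm [ 0.098 -0.012  0.524] deg [0.03 1.53 0.03]
4 cm [ 0.104 -0.012  0.698] deg [0.03 2.03 0.03]
4.5 cm [ 0.11  -0.012  0.872] deg [0.02 2.53 0.03]
```

```bash
python3 -m pendant '[{"x":0.1,"y":-0.01,"z":0.17,"wx":0,"wy":0.5,"wz":0,"fingers":255},{"x":0.1,"y":-0.01,"z":0.35,"wx":0,"wy":1,"wz":0,"fingers":255},{"x":0.1,"y":-0.01,"z":0.52,"wx":0,"wy":1.5,"wz":0,"fingers":255},{"x":0.11,"y":-0.01,"z":0.7,"wx":0,"wy":2,"wz":0,"fingers":255},{"x":0.12,"y":-0.01,"z":0.87,"wx":0,"wy":2.5,"wz":0,"fingers":255}]';python3 -c "
from h import *
show();rock([4.5,5,5.5,6,6.5,7])"
```

```text
clock: 12.73
tcp_pos: [524.9, 156.7, 305.0]
orientation: [0.673, -0.1, 0.727, 0.092]
contact_force: [-4.2, -1.1, 8.7]
finger_gap: 27.7
12.73 [524.89 156.72 305.  ] x [-0.0748 -0.0214 -0.997 ] z [ 0.96   0.269 -0.078] F [-4.2  -1.12  8.73] M [-0.286  1.074 -0.11 ] gap 27.7 q [ 0.094  0.293  1.485 -0.014  1.44  -0.176]
now tilt 4.46 side 0.03 L 200.61
N axial 12.55 lat fx -5.34 fy 0.05
4.5 cm [ 0.088 -0.013  0.014] deg [0.03 0.04 0.03]
5 cm [ 0.088 -0.013  0.189] deg [0.03 0.54 0.03]
5.5 cm [ 0.091 -0.013  0.363] deg [0.03 1.04 0.03]
6 cm [ 0.095 -0.013  0.537] deg [0.03 1.54 0.03]
6.5 cm [ 0.1   -0.013  0.711] deg [0.03 2.04 0.03]
7 cm [ 0.107 -0.013  0.886] deg [0.03 2.54 0.03]
```

```bash
python3 -m pendant '[{"x":0.1,"y":-0.01,"z":0.18,"wx":0,"wy":0.55,"wz":0,"fingers":255},{"x":0.1,"y":-0.01,"z":0.36,"wx":0,"wy":1.05,"wz":0,"fingers":255},{"x":0.1,"y":-0.01,"z":0.53,"wx":0,"wy":1.55,"wz":0,"fingers":255},{"x":0.11,"y":-0.01,"z":0.71,"wx":0,"wy":2.05,"wz":0,"fingers":255},{"x":0.12,"y":-0.01,"z":0.88,"wx":0,"wy":2.55,"wz":0,"fingers":255}]';python3 -c "
from h import *
show();rock([7])"
```

```text
clock: 13.15
tcp_pos: [533.1, 159.0, 304.1]
orientation: [0.656, -0.102, 0.742, 0.09]
contact_force: [-4.5, -1.1, 8.3]
finger_gap: 27.6
13.15 [533.08 159.01 304.09] x [-0.1176 -0.0334 -0.9925] z [ 0.956  0.267 -0.122] F [-4.48 -1.07  8.33] M [-0.355  1.185  0.017] gap 27.6 q [ 0.1    0.332  1.435 -0.022  1.495 -0.169]
now tilt 7.02 side 0.03 L 200.54
N axial 11.87 lat fx -6.1 fy 0.17
7 cm [ 0.081 -0.013  0.033] deg [ 0.03 -0.02  0.03]
```

At +7.0° with N of about 12. Holding while keeping the push.

```bash
python3 -m pendant '[{"x":0.1,"y":-0.01,"z":0.03,"wx":0,"wy":0,"wz":0,"fingers":255},{"x":0.1,"y":-0.01,"z":0.03,"wx":0,"wy":0,"wz":0,"fingers":255},{"x":0.1,"y":-0.01,"z":0.03,"wx":0,"wy":0,"wz":0,"fingers":255},{"x":0.1,"y":-0.01,"z":0.03,"wx":0,"wy":0,"wz":0,"fingers":255},{"x":0.1,"y":-0.01,"z":0.03,"wx":0,"wy":0,"wz":0,"fingers":255}]'; python3 -c "
from h import *
rock([7])
im=r.snapshot('scene')
cv2.imwrite('pics/s5.png',cv2.resize(im[80:215,190:350],None,fx=5,fy=5,interpolation=cv2.INTER_CUBIC))"
```

```text
clock: 13.57
tcp_pos: [533.0, 159.0, 304.1]
orientation: [0.656, -0.102, 0.742, 0.09]
contact_force: [-3.9, -0.9, 8.8]
finger_gap: 27.7
now tilt 7.0 side 0.03 L 200.56
N axial 12.43 lat fx -5.6 fy 0.19
7 cm [ 0.083 -0.013  0.038] deg [ 0.03 -0.    0.03]
```

View pics/s5.png

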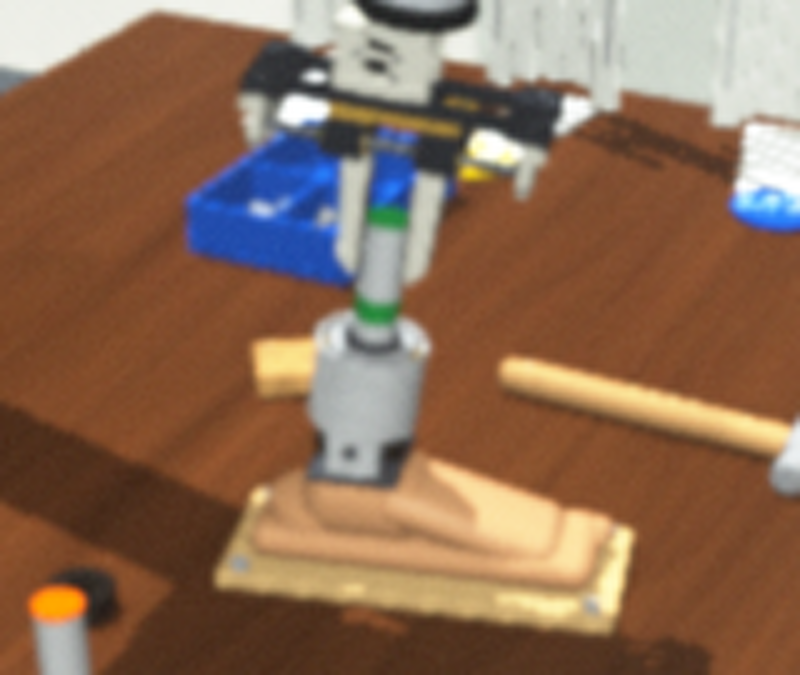

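The cup visibly tips with the shank towards the toes, with the rim now centred at about (372,340). One more short hold, then towards the heel.

```bash
python3 -m pendant '[{"x":0.1,"y":-0.01,"z":0.03,"wx":0,"wy":0,"wz":0,"fingers":255},{"x":0.1,"y":-0.01,"z":0.03,"wx":0,"wy":0,"wz":0,"fingers":255},{"x":0.1,"y":-0.01,"z":0.03,"wx":0,"wy":0,"wz":0,"fingers":255},{"x":0.1,"y":-0.01,"z":0.03,"wx":0,"wy":0,"wz":0,"fingers":255},{"x":0.1,"y":-0.01,"z":0.03,"wx":0,"wy":0,"wz":0,"fingers":255}]'; python3 -c "
from h import *
rock([6.4,5.8,5.2,4.6,4])"
```

```text
clock: 14.03
tcp_pos: [533.0, 159.0, 304.1]
orientation: [0.657, -0.102, 0.742, 0.09]
contact_force: [-4.3, 0.2, 7.6]
finger_gap: 27.4
now tilt 6.98 side 0.03 L 200.57
N axial 11.2 lat fx -5.45 fy 1.32
6.4 cm [ 0.085 -0.014 -0.165] deg [ 0.04 -0.58  0.03]
5.8 cm [ 0.088 -0.014 -0.374] deg [ 0.04 -1.18  0.03]
5.2 cm [ 0.093 -0.014 -0.583] deg [ 0.04 -1.78  0.03]
4.6 cm [ 0.101 -0.014 -0.792] deg [ 0.04 -2.38  0.03]
4 cm [ 0.111 -0.014 -1.001] deg [ 0.04 -2.98  0.03]
```

```bash
python3 -m pendant '[{"x":0.1,"y":-0.01,"z":-0.18,"wx":0,"wy":-0.6,"wz":0,"fingers":255},{"x":0.1,"y":-0.01,"z":-0.38,"wx":0,"wy":-1.2,"wz":0,"fingers":255},{"x":0.1,"y":-0.01,"z":-0.59,"wx":0,"wy":-1.8,"wz":0,"fingers":255},{"x":0.11,"y":-0.01,"z":-0.8,"wx":0,"wy":-2.4,"wz":0,"fingers":255},{"x":0.12,"y":-0.01,"z":-1,"wx":0,"wy":-3,"wz":0,"fingers":255}]'; python3 -c "
from h import *
rock([3.4,2.8,2.2,1.6,1])"
```

```text
clock: 14.45
tcp_pos: [523.0, 156.2, 305.1]
orientation: [0.676, -0.1, 0.724, 0.093]
contact_force: [-4.3, -1.1, 9.5]
finger_gap: 27.6
now tilt 3.92 side 0.03 L 200.58
N axial 13.36 lat fx -5.38 fy 0.05
3.4 cm [ 0.086 -0.013 -0.179] deg [ 0.04 -0.52  0.03]
2.8 cm [ 0.089 -0.013 -0.388] deg [ 0.04 -1.12  0.03]
2.2 cm [ 0.094 -0.013 -0.597] deg [ 0.04 -1.72  0.03]
1.6 cm [ 0.102 -0.012 -0.806] deg [ 0.04 -2.32  0.03]
1 cm [ 0.111 -0.012 -1.015] deg [ 0.04 -2.92  0.03]
```

```bash
python3 -m pendant '[{"x":0.1,"y":-0.01,"z":-0.19,"wx":0,"wy":-0.55,"wz":0,"fingers":255},{"x":0.1,"y":-0.01,"z":-0.4,"wx":0,"wy":-1.15,"wz":0,"fingers":255},{"x":0.1,"y":-0.01,"z":-0.6,"wx":0,"wy":-1.75,"wz":0,"fingers":255},{"x":0.11,"y":-0.01,"z":-0.81,"wx":0,"wy":-2.35,"wz":0,"fingers":255},{"x":0.12,"y":-0.01,"z":-1.02,"wx":0,"wy":-2.95,"wz":0,"fingers":255}]'; python3 -c "
from h import *
rock([.4,-.2,-.8,-1.4,-2])"
```

```text
clock: 14.87
tcp_pos: [513.0, 153.4, 305.6]
orientation: [0.695, -0.097, 0.706, 0.095]
contact_force: [-3.8, -1.2, 9.2]
finger_gap: 27.9
now tilt 0.9 side 0.03 L 200.6
N axial 13.32 lat fx -4.15 fy -0.11
0.4 cm [ 0.088 -0.011 -0.184] deg [ 0.04 -0.5   0.03]
-0.2 cm [ 0.091 -0.011 -0.394] deg [ 0.04 -1.1   0.03]
-0.8 cm [ 0.096 -0.011 -0.603] deg [ 0.04 -1.7   0.03]
-1.4 cm [ 0.103 -0.011 -0.812] deg [ 0.04 -2.3   0.03]
-2 cm [ 0.113 -0.011 -1.021] deg [ 0.04 -2.9   0.03]
```

```bash
python3 -m pendant '[{"x":0.1,"y":-0.01,"z":-0.19,"wx":0,"wy":-0.55,"wz":0,"fingers":255},{"x":0.1,"y":-0.01,"z":-0.4,"wx":0,"wy":-1.15,"wz":0,"fingers":255},{"x":0.1,"y":-0.01,"z":-0.6,"wx":0,"wy":-1.75,"wz":0,"fingers":255},{"x":0.11,"y":-0.01,"z":-0.81,"wx":0,"wy":-2.35,"wz":0,"fingers":255},{"x":0.12,"y":-0.01,"z":-1.02,"wx":0,"wy":-2.95,"wz":0,"fingers":255}]'; python3 -c "
from h import *
rock([-2.6,-3.2,-3.8,-4.4,-5])"
```

```text
clock: 15.28
tcp_pos: [503.0, 150.6, 305.6]
orientation: [0.713, -0.095, 0.687, 0.098]
contact_force: [-4.0, -0.7, 7.8]
finger_gap: 27.6
now tilt -2.13 side 0.03 L 200.7
N axial 12.1 lat fx -3.57 fy 0.43
-2.6 cm [ 0.097 -0.01  -0.201] deg [ 0.05 -0.47  0.03]
-3.2 cm [ 0.1  -0.01 -0.41] deg [ 0.05 -1.07  0.03]
-3.8 cm [ 0.105 -0.01  -0.619] deg [ 0.05 -1.67  0.03]
-4.4 cm [ 0.112 -0.01  -0.828] deg [ 0.05 -2.27  0.03]
-5 cm [ 0.122 -0.009 -1.037] deg [ 0.05 -2.87  0.03]
```

```bash
python3 -m pendant '[{"x":0.1,"y":-0.01,"z":-0.2,"wx":0,"wy":-0.5,"wz":0,"fingers":255},{"x":0.1,"y":-0.01,"z":-0.41,"wx":0,"wy":-1.1,"wz":0,"fingers":255},{"x":0.11,"y":-0.01,"z":-0.62,"wx":0,"wy":-1.7,"wz":0,"fingers":255},{"x":0.12,"y":-0.01,"z":-0.83,"wx":0,"wy":-2.3,"wz":0,"fingers":255},{"x":0.13,"y":-0.01,"z":-1.04,"wx":0,"wy":-2.85,"wz":0,"fingers":255}]'; python3 -c "
from h import *
rock([-5.6,-6.2,-6.6,-7])"
```

```text
clock: 15.7
tcp_pos: [493.1, 147.8, 305.0]
orientation: [0.731, -0.092, 0.669, 0.1]
contact_force: [-2.7, 0.5, 9.2]
finger_gap: 27.8
now tilt -5.1 side 0.03 L 200.77
N axial 13.52 lat fx -1.23 fy 1.21
-5.6 cm [ 0.105 -0.008 -0.222] deg [ 0.05 -0.5   0.03]
-6.2 cm [ 0.107 -0.008 -0.431] deg [ 0.05 -1.1   0.03]
-6.6 cm [ 0.111 -0.008 -0.57 ] deg [ 0.05 -1.5   0.03]
-7 cm [ 0.115 -0.008 -0.71 ] deg [ 0.05 -1.9   0.03]
```

```bash
python3 -m pendant '[{"x":0.1,"y":0,"z":-0.18,"wx":0,"wy":-0.5,"wz":0,"fingers":255},{"x":0.1,"y":0,"z":-0.37,"wx":0,"wy":-1,"wz":0,"fingers":255},{"x":0.1,"y":0,"z":-0.54,"wx":0,"wy":-1.5,"wz":0,"fingers":255},{"x":0.11,"y":0,"z":-0.7,"wx":0,"wy":-1.9,"wz":0,"fingers":255},{"x":0.11,"y":0,"z":-0.7,"wx":0,"wy":-1.9,"wz":0,"fingers":255}]'; python3 -c "
from h import *
rock([-7])"
```

```text
clock: 16.12
tcp_pos: [486.5, 146.0, 304.4]
orientation: [0.743, -0.09, 0.656, 0.102]
contact_force: [-3.6, -0.6, 7.8]
finger_gap: 27.1
now tilt -7.14 side 0.04 L 200.86
N axial 12.35 lat fx -2.11 fy 0.35
-7 cm [ 0.113 -0.016 -0.022] deg [0.05 0.14 0.04]
```

Tipped to −7.1° with the push still on. Holding.

```bash
python3 -m pendant '[{"x":0.1,"y":-0.01,"z":-0.02,"wx":0,"wy":0.1,"wz":0,"fingers":255},{"x":0.1,"y":-0.01,"z":-0.02,"wx":0,"wy":0.1,"wz":0,"fingers":255},{"x":0.1,"y":-0.01,"z":-0.02,"wx":0,"wy":0.1,"wz":0,"fingers":255},{"x":0.1,"y":-0.01,"z":-0.02,"wx":0,"wy":0.1,"wz":0,"fingers":255},{"x":0.1,"y":-0.01,"z":-0.02,"wx":0,"wy":0.1,"wz":0,"fingers":255}]'; python3 -c "
from h import *
rock([-7])
im=r.snapshot('scene')
cv2.imwrite('pics/s6.png',cv2.resize(im[80:215,190:350],None,fx=5,fy=5,interpolation=cv2.INTER_CUBIC))"
```

```text
clock: 16.53
tcp_pos: [486.6, 146.0, 304.4]
orientation: [0.743, -0.09, 0.656, 0.102]
contact_force: [-2.9, -0.2, 7.7]
finger_gap: 27.4
now tilt -7.12 side 0.05 L 200.82
N axial 12.14 lat fx -1.34 fy 0.62
-7 cm [ 0.109 -0.011 -0.031] deg [0.05 0.12 0.05]
```

View pics/s6.png

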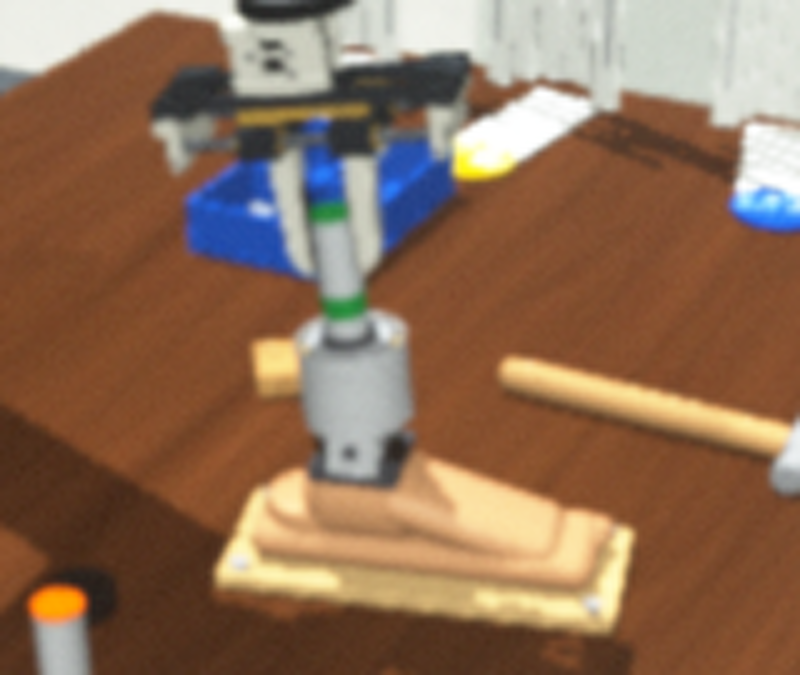

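The cup and shank lean together towards the heel, with the rim at about (353,330). After another short hold I'll bring it back upright.

```bash
python3 -m pendant '[{"x":0.11,"y":-0.01,"z":-0.02,"wx":0,"wy":0.1,"wz":0,"fingers":255},{"x":0.11,"y":-0.01,"z":-0.02,"wx":0,"wy":0.1,"wz":0,"fingers":255},{"x":0.11,"y":-0.01,"z":-0.02,"wx":0,"wy":0.1,"wz":0,"fingers":255},{"x":0.11,"y":-0.01,"z":-0.02,"wx":0,"wy":0.1,"wz":0,"fingers":255},{"x":0.11,"y":-0.01,"z":-0.02,"wx":0,"wy":0.1,"wz":0,"fingers":255}]'; python3 -c "
from h import *
rock([-6.4,-5.8,-5.2,-4.6,-4])"
```

```text
clock: 17.0
tcp_pos: [486.8, 146.0, 304.4]
orientation: [0.743, -0.09, 0.656, 0.102]
contact_force: [-3.9, -0.9, 8.9]
finger_gap: 27.4
now tilt -7.11 side 0.05 L 200.84
N axial 13.46 lat fx -2.34 fy 0.15
-6.4 cm [ 0.112 -0.009  0.162] deg [0.05 0.71 0.05]
-5.8 cm [ 0.116 -0.01   0.371] deg [0.05 1.31 0.05]
-5.2 cm [ 0.122 -0.01   0.58 ] deg [0.05 1.91 0.05]
-4.6 cm [ 0.13  -0.01   0.789] deg [0.05 2.51 0.05]
-4 cm [ 0.14  -0.01   0.998] deg [0.05 3.11 0.05]
```

```bash
python3 -m pendant '[{"x":0.1,"y":0,"z":0.16,"wx":0,"wy":0.7,"wz":0,"fingers":255},{"x":0.1,"y":0,"z":0.37,"wx":0,"wy":1.3,"wz":0,"fingers":255},{"x":0.11,"y":0,"z":0.58,"wx":0,"wy":1.9,"wz":0,"fingers":255},{"x":0.12,"y":0,"z":0.79,"wx":0,"wy":2.5,"wz":0,"fingers":255},{"x":0.13,"y":0,"z":1,"wx":0,"wy":3.1,"wz":0,"fingers":255}]'; python3 -c "
from h import *
rock([-3.4,-2.8,-2.2,-1.6,-1])"
```

```text
clock: 17.42
tcp_pos: [496.7, 148.9, 305.3]
orientation: [0.725, -0.093, 0.675, 0.099]
contact_force: [-3.3, -0.8, 7.7]
finger_gap: 27.7
now tilt -4.06 side 0.06 L 200.79
N axial 12.06 lat fx -2.52 fy 0.15
-3.4 cm [ 0.107 -0.016  0.175] deg [0.05 0.66 0.06]
-2.8 cm [ 0.111 -0.017  0.384] deg [0.05 1.26 0.06]
-2.2 cm [ 0.117 -0.017  0.593] deg [0.05 1.86 0.06]
-1.6 cm [ 0.125 -0.017  0.802] deg [0.05 2.46 0.06]
-1 cm [ 0.135 -0.017  1.011] deg [0.05 3.06 0.06]
```

```bash
python3 -m pendant '[{"x":0.1,"y":-0.01,"z":0.17,"wx":0,"wy":0.65,"wz":0,"fingers":255},{"x":0.1,"y":-0.01,"z":0.38,"wx":0,"wy":1.25,"wz":0,"fingers":255},{"x":0.11,"y":-0.01,"z":0.59,"wx":0,"wy":1.85,"wz":0,"fingers":255},{"x":0.12,"y":-0.01,"z":0.8,"wx":0,"wy":2.45,"wz":0,"fingers":255},{"x":0.13,"y":-0.01,"z":1.01,"wx":0,"wy":3.05,"wz":0.1,"fingers":255}]'; python3 -c "
from h import *
rock([-.4,0])"
```

```text
clock: 17.83
tcp_pos: [506.7, 151.6, 305.7]
orientation: [0.707, -0.095, 0.694, 0.097]
contact_force: [-3.3, -1.4, 7.5]
finger_gap: 27.5
now tilt -1.06 side -0.02 L 200.73
N axial 11.76 lat fx -3.34 fy -0.43
-0.4 cm [ 0.101 -0.008  0.185] deg [ 0.06  0.66 -0.02]
0 cm [ 0.103 -0.008  0.324] deg [ 0.06  1.06 -0.02]
```

```bash
python3 -m pendant '[{"x":0.1,"y":-0.01,"z":0.12,"wx":0,"wy":0.4,"wz":0,"fingers":255},{"x":0.1,"y":-0.01,"z":0.23,"wx":0,"wy":0.75,"wz":0,"fingers":255},{"x":0.1,"y":-0.01,"z":0.32,"wx":0,"wy":1.05,"wz":0,"fingers":255},{"x":0.1,"y":-0.01,"z":0.32,"wx":0,"wy":1.05,"wz":0,"fingers":255},{"x":0.1,"y":-0.01,"z":0.32,"wx":0,"wy":1.05,"wz":0,"fingers":255}]'; python3 -c "
from h import *
show();rock([0])"
```

```text
clock: 18.25
tcp_pos: [510.1, 152.5, 305.7]
orientation: [0.701, -0.096, 0.7, 0.096]
contact_force: [-4.2, -0.9, 8.4]
finger_gap: 27.6
18.25 [510.07 152.46 305.7 ] x [ 1.1e-03  5.0e-04 -1.0e+00] z [0.963 0.27  0.001] F [-4.17 -0.86  8.39] M [-0.219  0.966 -0.043] gap 27.6 q [ 0.081  0.224  1.573  0.     1.343 -0.193]
now tilt -0.07 side -0.01 L 200.7
N axial 12.6 lat fx -4.24 fy 0.3
0 cm [ 0.097 -0.002 -0.018] deg [ 0.06  0.07 -0.01]
```

```bash
python3 -m pendant '[{"x":0.06,"y":0,"z":-0.02,"wx":0,"wy":0.05,"wz":0,"fingers":255},{"x":0.04,"y":0,"z":-0.02,"wx":0,"wy":0.05,"wz":0,"fingers":255},{"x":0.03,"y":0,"z":-0.02,"wx":0,"wy":0.05,"wz":0,"fingers":255},{"x":0.03,"y":0,"z":-0.02,"wx":0,"wy":0.05,"wz":0,"fingers":255}]'; python3 -c "
from h import *
show();rock([0])"
```

```text
clock: 18.58
tcp_pos: [509.9, 152.4, 305.7]
orientation: [0.701, -0.096, 0.7, 0.096]
contact_force: [-3.2, -0.8, 6.4]
finger_gap: 27.3
18.58 [509.93 152.43 305.72] x [ 8.e-04  4.e-04 -1.e+00] z [0.963 0.27  0.001] F [-3.23 -0.85  6.4 ] M [-0.231  0.749  0.028] gap 27.3 q [ 0.081  0.224  1.573  0.     1.344 -0.193]
now tilt -0.05 side -0.01 L 200.72
N axial 10.6 lat fx -3.33 fy 0.05
0 cm [ 0.099 -0.002 -0.004] deg [ 0.06  0.05 -0.01]
```

```bash
python3 -m pendant '[{"x":-0.02,"y":0,"z":-0.02,"wx":0,"wy":0.05,"wz":0,"fingers":255},{"x":-0.03,"y":0,"z":-0.02,"wx":0,"wy":0.05,"wz":0,"fingers":255},{"x":-0.03,"y":0,"z":-0.02,"wx":0,"wy":0.05,"wz":0,"fingers":255}]'; python3 -c "
from h import *
show();rock([0])"
```

```text
clock: 18.83
tcp_pos: [509.9, 152.4, 305.8]
orientation: [0.701, -0.096, 0.701, 0.096]
contact_force: [-1.4, -0.1, 1.2]
finger_gap: 27.4
18.83 [509.85 152.4  305.76] x [-1.e-04  3.e-04 -1.e+00] z [0.963 0.27  0.   ] F [-1.41 -0.1   1.21] M [-0.122  0.448 -0.063] gap 27.4 q [ 0.081  0.224  1.573  0.     1.345 -0.193]
now tilt -0.0 side -0.02 L 200.76
N axial 5.41 lat fx -1.38 fy 0.28
0 cm [ 0.103 -0.001  0.004] deg [ 0.05  0.   -0.02]
```

Upright at 0.0° with a light load of about 5 N. Opening.

```bash
python3 -m pendant '[{"x":0,"y":0,"z":0,"wx":0,"wy":0,"wz":0,"fingers":170},{"x":0,"y":0,"z":0,"wx":0,"wy":0,"wz":0,"fingers":140},{"x":0,"y":0,"z":0,"wx":0,"wy":0,"wz":0,"fingers":100},{"x":0,"y":0,"z":0,"wx":0,"wy":0,"wz":0,"fingers":70},{"x":0,"y":0,"z":0,"wx":0,"wy":0,"wz":0,"fingers":60}]'; python3 -c "
from h import *
show()
im=r.snapshot('scene')
cv2.imwrite('pics/s7.png',cv2.resize(im[80:215,190:350],None,fx=5,fy=5,interpolation=cv2.INTER_CUBIC))"
```

```text
clock: 19.25
tcp_pos: [510.0, 152.5, 305.7]
orientation: [0.701, -0.096, 0.7, 0.096]
contact_force: [0.0, -0.1, 0.2]
finger_gap: 53.1
19.25 [509.95 152.46 305.66] x [ 0.e+00  4.e-04 -1.e+00] z [0.963 0.27  0.   ] F [ 0.05 -0.14  0.19] M [-0.082 -0.01   0.005] gap 53.1 q [ 0.081  0.225  1.573  0.     1.344 -0.193]
```

View pics/s7.png

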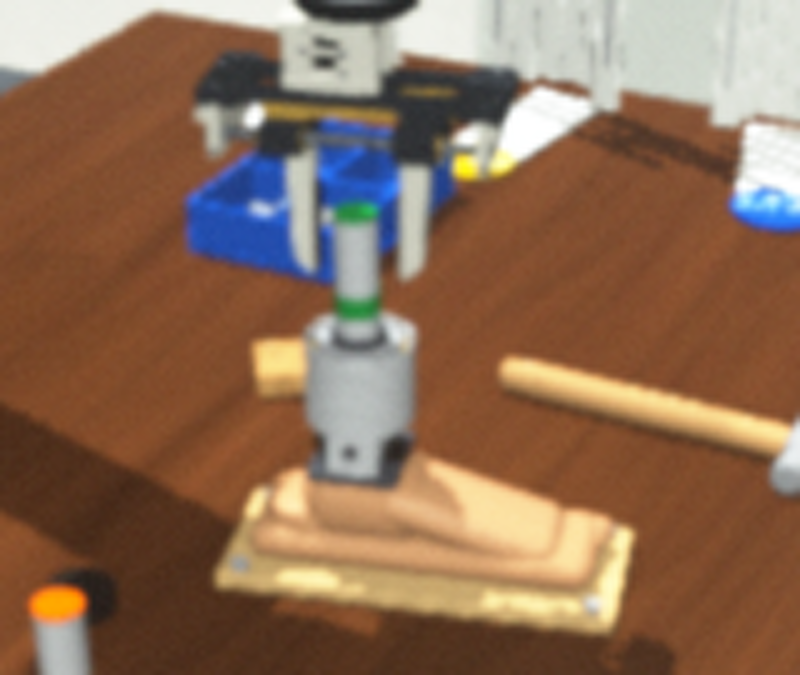

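The shank stands in the cup, with its top at (355,212) and the fingers clear on both sides. Retracting straight up.

```bash
python3 -m pendant '[{"x":0,"y":0,"z":0,"wx":0,"wy":0,"wz":0,"fingers":50},{"x":-1,"y":0,"z":0,"wx":0,"wy":0,"wz":0,"fingers":50},{"x":-3,"y":0,"z":0,"wx":0,"wy":0,"wz":0,"fingers":50},{"x":-6,"y":0,"z":0,"wx":0,"wy":0,"wz":0,"fingers":50},{"x":-9,"y":0,"z":0,"wx":0,"wy":0,"wz":0,"fingers":50}]'; python3 -m pendant '[{"x":-2,"y":0,"z":0,"wx":0,"wy":0,"wz":0,"fingers":50},{"x":-2,"y":-3,"z":-2,"wx":0,"wy":0,"wz":0,"fingers":50},{"x":-2,"y":-6,"z":-5,"wx":0,"wy":0,"wz":0,"fingers":50},{"x":-2,"y":-9,"z":-9,"wx":0,"wy":0,"wz":0,"fingers":50},{"x":-2,"y":-12,"z":-13,"wx":0,"wy":0,"wz":0,"fingers":50}]'
python3 -m pendant '[{"x":0,"y":-4,"z":-1,"wx":0,"wy":0,"wz":0,"fingers":50},{"x":0,"y":-7,"z":-2,"wx":0,"wy":0,"wz":0,"fingers":50},{"x":0,"y":-9,"z":-2,"wx":0,"wy":0,"wz":0,"fingers":50},{"x":0,"y":-9,"z":-2,"wx":0,"wy":0,"wz":0,"fingers":50},{"x":0,"y":-9,"z":-2,"wx":0,"wy":0,"wz":0,"fingers":50}]'
python3 -c "
from h import *
show()
a=r.snapshot('scene');b=r.snapshot('top')
cv2.imwrite('pics/sc8.png',a);cv2.imwrite('pics/tp8.png',b)
cv2.imwrite('pics/s8.png',cv2.resize(a[80:215,190:350],None,fx=4,fy=4,interpolation=cv2.INTER_CUBIC))
"
```

```text
clock: 19.72
tcp_pos: [509.5, 152.4, 396.9]
orientation: [0.7, -0.096, 0.701, 0.096]
contact_force: [-0.0, -0.7, -0.9]
finger_gap: 75.1
clock: 20.13
tcp_pos: [426.3, 14.6, 417.7]
orientation: [0.7, -0.097, 0.701, 0.097]
contact_force: [0.0, -0.8, 0.1]
finger_gap: 75.1
clock: 20.55
tcp_pos: [431.4, -78.2, 418.2]
orientation: [0.701, -0.096, 0.701, 0.096]
contact_force: [0.3, 0.5, -0.1]
finger_gap: 74.7
20.55 [431.41 -78.18 418.24] x [-1.e-04 -0.e+00 -1.e+00] z [ 0.963  0.268 -0.   ] F [ 0.26  0.47 -0.13] M [-0.063  0.016  0.031] gap 74.7 q [-0.435 -0.004  1.563 -0.     1.583 -0.707]
```

View pics/s8.png

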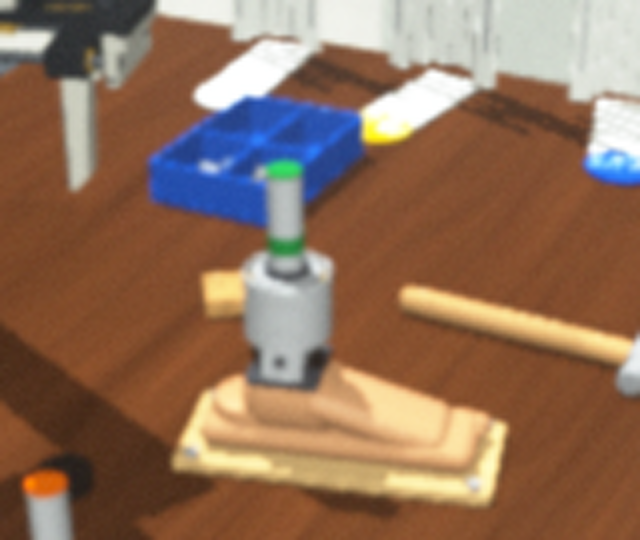

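View pics/tp8.png

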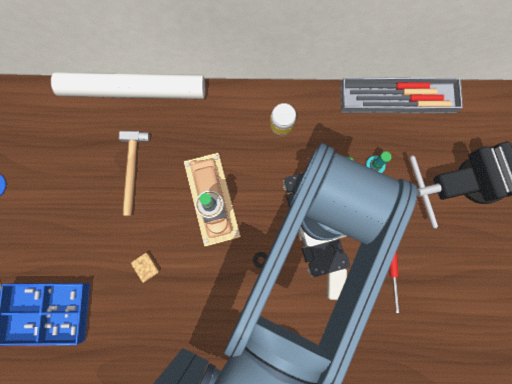

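View pics/sc8.png

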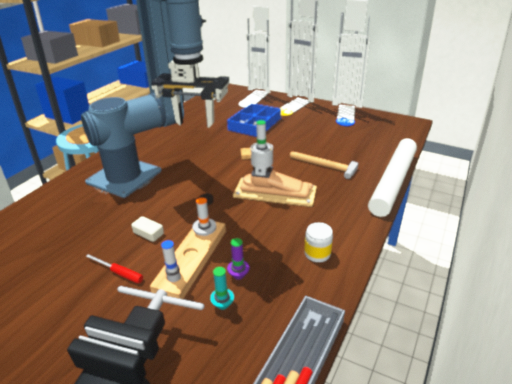

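```bash
python3 - <<'E'
from h import *
a=cv2.imread("pics/sc8.png");b=cv2.imread("pics/tp8.png")
def blob(im,box,v):
    x0,y0,x1,y1=box; h=cv2.cvtColor(im[y0:y1,x0:x1],cv2.COLOR_BGR2HSV)
    m=((h[...,0]>50)&(h[...,0]<85)&(h[...,1]>100)&(h[...,2]>v)).astype(np.uint8)
    n,l,st_,ce=cv2.connectedComponentsWithStats(m); i=1+np.argmax(st_[1:,4]); return ce[i]+[x0,y0]
print(tri(blob(a,(250,112,275,131),185),blob(b,(195,188,222,212),130)))
r.close_job()
E
```

```text
(array([507.63262315, 151.03854269, 260.25711237]), array([-0.0008068 ,  0.00020673, -0.00034418, -0.00052928]))
the job is handed in; nothing more can be done
```

The green shank is seated in the ankle cup, the ankle rocked freely both ways, and the shank stands on its own. I handed the job in at about 20.6 s; no verdict is reported.

- **Seating:** I lifted the shank from the middle pit and fed it down by feel, shifting sideways about 2 mm because the vision estimate was slightly off. It stopped sinking with its lower end about 32 mm below the cup mouth. As the load on the liner rose from about 9 to 12.5 N, the height stayed within 0.1 mm.
- **Rocking:** I tipped it to +7.0° towards the toes and −7.1° towards the heel, holding about 0.9 s each. The axial force on the liner read about 11–13.5 N throughout. In the pictures the cup tipped along with the shank both ways.
- **Release:** I brought it back to 0.0°, eased to about 5 N, opened the gripper, went straight up and moved clear. The force reading then went to about zero.

**Last checks:**
- **Shank:** It stands upright in the cup, with its top measured at (507.6, 151.0, 260.3) mm. The height agrees with the held pose of 260.7 mm.
- **Other objects:** They look unmoved in the last pictures.

**Disagreements:**
- **Position:** Vision and arm readings differ by about 1–2 mm sideways, within the camera tolerance.
- **Side load:** A 1–6 N sideways load along the foot stayed on the tool while pressed; I could not remove it entirely.
- **Push readings:** The push figures add back the shank's weight of about 4.2 N as I read it. The bare wrist sensor showed about 8–9 N vertically.

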